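# Lock up the test stand for transport

## Robot

A 7-joint arm with a two-finger parallel gripper is mounted at the origin on the work surface. World frame = base frame: x ahead of the robot, y to its left, z up, the work surface at z = 0. Lengths are in m, angles in rad, forces in N, time in s.
With the tool pointing down it reaches from about 0.425 to 0.925 m from the base axis. Payload 6.8 kg.
Tool frame: the origin (TCP) lies at the very end of the fingers, on their centre line; the grasp point (between the pads) lies bot.grip_depth behind it (bot.grip_depth is the distance from the TCP to the grasp point, in m); z points along the fingers, y is the line along which they close (so a half turn about z gives the same grasp; the last joint's range is limited). The gripper opens to 85 mm and grips with 20 to 120 N. Pads are 22 mm wide; open, the fingers measure 114 mm over their backs; the gripper's body (76 mm by 85 mm) begins 54 mm behind the grasp point. The pads swing forward as they close: fully open they stand 13 mm farther back than shut.
Start: joints at [0.992, 0.477, 0.022, 1.555, -0.011, 1.109, -0.083], TCP at [0.306, -0.602, 0.193] pointing down, gripper open.
Joint ranges: [-2.96, 2.96], [-0.34, 2.1], [-1.41, 1.46], [0.24, 2.44], [-1.37, 4.51], [0.17, 1.92], [-2.96, 2.96]. Speed limits (rad/s): [2.39, 2.39, 3.14, 3.14, 3.14, 3.14, 3.14].

## Interface

Orientations are given as a unit quaternion [w, x, y, z].
In Python, from station import bot gives the robot as it stands.
- The arm moves only by the tool send_rows, never from a script. Its arguments are lists of equal length, an entry for each row: "slide": the shift along the tool's x, y, z in mm, a list of three; "roll": the turn about the tool's z in degrees; "claw": the opening, from 0 (shut) to 1 (fully open). A call has exactly 8 rows; each row is the pose to reach, as a shift and turn from the pose commanded when the call began, along the tool's axes at that moment; what a row does not reach only later rows make up. A row lasts 1/12 s, in which the tool goes at most 41.7 mm and 7.16 degrees, less where a joint would pass 70% of its speed; a pose out of reach is approached as far as the arm can. A call with a gripper value outside its range is refused whole. The fingers move at their own pace and stop on an object; "force" is the grip in N (left out, the last holds). Time passes only in rows, so rows that repeat a pose let the fingers close, or fill a call up. It gives the time, the measured TCP pose, the force, the opening and the grip force at its end, in the units of the state.
- bot.get_obs(): the state, without advancing time (a new reading comes with each control period).
- bot.read_camera(name): name is "scene" or "top" or "wrist"; returns the picture (384x512x3 uint8, red, green, blue); there is no depth.
- bot.camera_model(name): a dict with "camera_matrix" (3x3 intrinsics, pixels), "camera_from_world" (4x4, takes a point from world to camera coordinates). Camera axes: x right, y down, z forward; pixel columns grow to the right and rows downward; lengths in m; the calibration is good to about 2 mm. A picture is of the moment at which its call begins: read the wrist's pose just before it. camera_model takes no time and is no camera call; for the wrist camera it gives the pose at the moment of the call.
- bot.hand_in(): hands the job in; it is judged then, once.
The state is a dict: "t": time; "q": joint angles; "joint_vel": joint speeds; "joint_torque": joint torques, N m; "eef_pos": TCP position; "tool_rot": TCP orientation; "contact_force": force on the tool from outside, world axes, zero at the start; "torque": the same for the moment, N m; "gripper_width": opening from 0.0 (shut) to 1.0 (fully open); "grasp_force": force on a finger pad.
Only numpy, scipy, OpenCV 4.12 (cv2) and the standard library are available. Lean on these libraries where they do the work, as an engineer would, in place of code of your own. Each camera call takes 0.05 s, during which the arm holds its last target. There are 200 camera calls.

## Task

Get the test stand ready to be moved. First lift the canister off the stand by its handle and set it down gently, upright, in the middle of the round pad; only then push every lock pin lying about fully home, each through an eyelet of the stand, and press all three caps on the connector box fully down. Leave the other things on the bench where they are.

Things in the scene. Friction and masses are not known exactly. Their poses are not given: they have to be found in the camera images.
- canister: blue plastic canister, 90 mm diameter, with a black lid (94 mm wide, top at 113 mm), about 0.5 kg, and a rigid upright steel bail handle. Origin: centre of its underside, z up. At first it stands on the stand's deck, 86 mm above the table, between four lugs 7 mm high.
- canister_bar (a point): middle of the handle's top bar, 160 mm above the canister's underside: a round 10 mm bar along the canister's y axis, 64 mm of it straight, 42 mm of free space below. Pinch it from above, fingers closing along the canister's x.
- pad: round black rubber pad fixed on the table, 130 mm across, 4 mm thick; origin: centre of its underside.
- stand: fixed aluminium stand, 170 x 270 mm, 86 mm high. Origin: centre of its underside. Upright plate on the robot side, front face at x = -79 mm, 8 mm thick: four eyelets (holes 15 mm wide, flared) at y = -97.5, -32.5, 32.5, 97.5 mm, z = 50 mm, a bolt head on the deck over each. Pins go in along +x, then through a level slot 16 mm high at x = -45 to -25 mm. The deck ends flush with the plate.
- pin0: lock pin (two to four are present, all alike, any eyelet will do), 80 g: black ribbed square handle 50 x 22 x 22 mm, steel rod 10 mm thick, 75 mm long out of its front end. Lies on the table at first. Origin: centre of the handle; x points to the tip. Home: the handle's front end (x = 25 mm) against the eyelet plate; let go, it stays there, sagging a few degrees.
- pin0_tip (a point): tip of that lock pin's rod, on its axis 100 mm ahead of the handle's centre; the last 6 mm are tapered.
- pin1: lock pin (two to four are present, all alike, any eyelet will do), 80 g: black ribbed square handle 50 x 22 x 22 mm, steel rod 10 mm thick, 75 mm long out of its front end. Lies on the table at first. Origin: centre of the handle; x points to the tip. Home: the handle's front end (x = 25 mm) against the eyelet plate; let go, it stays there, sagging a few degrees.
- pin1_tip (a point): tip of that lock pin's rod, on its axis 100 mm ahead of the handle's centre; the last 6 mm are tapered.
- pin2: lock pin (two to four are present, all alike, any eyelet will do), 80 g: black ribbed square handle 50 x 22 x 22 mm, steel rod 10 mm thick, 75 mm long out of its front end. Lies on the table at first. Origin: centre of the handle; x points to the tip. Home: the handle's front end (x = 25 mm) against the eyelet plate; let go, it stays there, sagging a few degrees.
- pin2_tip (a point): tip of that lock pin's rod, on its axis 100 mm ahead of the handle's centre; the last 6 mm are tapered.
- pin3: lock pin (two to four are present, all alike, any eyelet will do), 80 g: black ribbed square handle 50 x 22 x 22 mm, steel rod 10 mm thick, 75 mm long out of its front end. Lies on the table at first. Origin: centre of the handle; x points to the tip. Home: the handle's front end (x = 25 mm) against the eyelet plate; let go, it stays there, sagging a few degrees.
- pin3_tip (a point): tip of that lock pin's rod, on its axis 100 mm ahead of the handle's centre; the last 6 mm are tapered.
- cap0 (a joint): how far this cap is pressed on, m: at first 0 to 0.008 (loosely on), 0.018 = fully down at its stop. It slides straight down against about 4 N of drag and stays where it is left.
- cap0_top (a point): centre of the top of this ribbed black cap, 34 mm diameter, 28 mm tall, one of three in a row 65 mm apart on a fixed grey connector box (200 x 80 mm, 40 mm high); the top is 88 mm above the table at joint 0, 70 mm when fully down.
- cap1 (a joint): how far this cap is pressed on, m: at first 0 to 0.008 (loosely on), 0.018 = fully down at its stop. It slides straight down against about 4 N of drag and stays where it is left.
- cap1_top (a point): centre of the top of this ribbed black cap, 34 mm diameter, 28 mm tall, one of three in a row 65 mm apart on a fixed grey connector box (200 x 80 mm, 40 mm high); the top is 88 mm above the table at joint 0, 70 mm when fully down.
- cap2 (a joint): how far this cap is pressed on, m: at first 0 to 0.008 (loosely on), 0.018 = fully down at its stop. It slides straight down against about 4 N of drag and stays where it is left.
- cap2_top (a point): centre of the top of this ribbed black cap, 34 mm diameter, 28 mm tall, one of three in a row 65 mm apart on a fixed grey connector box (200 x 80 mm, 40 mm high); the top is 88 mm above the table at joint 0, 70 mm when fully down.
- multimeter: grey multimeter 150 x 75 x 34 mm lying on the table, origin under its centre. Bystander: leave it alone.
- tape: roll of red tape, 90 mm wide, 18 mm high, origin under its centre. Bystander: leave it alone.
- buzzer: black buzzer disc, 42 mm wide, 18 mm high, origin under its centre. Bystander: leave it alone.
- screwdriver: screwdriver with a red handle lying on the table. Bystander: leave it alone.

How it is judged:
On the way, in this order (a step that is already met when the one before it is completed fails the run):
1. the canister is lifted off the stand (height (world z) of canister above 0.105 m), for 0.2 s.
2. the canister stands upright on the pad, let go (horizontal distance between canister and pad below 0.03 m and height (world z) of canister below 0.01 m and angle between canister's own z axis and vertical below 0.1 rad and contact force between canister and the fingers below 0.5 N), for 0.2 s.
3. every lock pin present is home and all caps are fully down, in any order (x of pin0_tip in the frame of stand between -0.012 and 0.004 m and z of pin0_tip in the frame of stand between 0.032 and 0.068 m and y of pin0_tip in the frame of stand between -0.118 and 0.118 m and angle between the x axis of each of pin0, pin1, pin2, pin3 and the x axis of stand, either way round below 0.25 rad and linear speed of each of pin0, pin1, pin2, pin3 below 0.02 m/s and x of pin1_tip in the frame of stand between -0.012 and 0.004 m and z of pin1_tip in the frame of stand between 0.032 and 0.068 m and y of pin1_tip in the frame of stand between -0.118 and 0.118 m and x of pin2_tip in the frame of stand between -0.012 and 0.004 m and z of pin2_tip in the frame of stand between 0.032 and 0.068 m and y of pin2_tip in the frame of stand between -0.118 and 0.118 m and x of pin3_tip in the frame of stand between -0.012 and 0.004 m and z of pin3_tip in the frame of stand between 0.032 and 0.068 m and y of pin3_tip in the frame of stand between -0.118 and 0.118 m and value of joint each of cap0, cap1, cap2 above 0.0145 m), for 0.2 s.
At the end, for the whole second after the job is handed in: The canister stands upright (within 0.1 rad) and at rest within 30 mm of the pad's centre; each lock pin present is through an eyelet, its handle within 8 mm of the eyelet plate (rod within 0.25 rad of the stand's x), at rest; all three caps are within 3.5 mm of fully down (all of step 3 and horizontal distance between canister and pad below 0.03 m and height (world z) of canister below 0.01 m and angle between canister's own z axis and vertical below 0.1 rad and linear speed of canister below 0.02 m/s); the robot touches nothing.
It fails at once if the canister is tipped by more than 40 degrees (angle between canister's own z axis and vertical above 0.7 rad).
It fails at once if the canister is dropped or slammed down on the pad (contact force between canister and pad above 90 N).
It fails at once if a lock pin is pushed in, or a cap pressed down, while the canister still stands on the stand (horizontal distance between canister and stand below 0.05 m and height (world z) of canister above 0.07 m and ((x of pin0_tip in the frame of stand between -0.012 and 0.004 m and z of pin0_tip in the frame of stand between 0.032 and 0.068 m and y of pin0_tip in the frame of stand between -0.118 and 0.118 m) or (x of pin1_tip in the frame of stand between -0.012 and 0.004 m and z of pin1_tip in the frame of stand between 0.032 and 0.068 m and y of pin1_tip in the frame of stand between -0.118 and 0.118 m) or (x of pin2_tip in the frame of stand between -0.012 and 0.004 m and z of pin2_tip in the frame of stand between 0.032 and 0.068 m and y of pin2_tip in the frame of stand between -0.118 and 0.118 m) or (x of pin3_tip in the frame of stand between -0.012 and 0.004 m and z of pin3_tip in the frame of stand between 0.032 and 0.068 m and y of pin3_tip in the frame of stand between -0.118 and 0.118 m) or value of joint any of cap0, cap1, cap2 above 0.0145 m)).
It fails at once if the multimeter, tape, buzzer or screwdriver is moved by more than 40 mm (distance of any of multimeter, tape, buzzer, screwdriver from where it was at the start of the episode above 0.04 m).
Of pin0, pin1, pin2, pin3 only 2 to 4 are there at a start; the rules pass over those that are not, and their reading is None.
At some moment in a run one of pin0, pin1, pin2, pin3 may be knocked a few centimetres aside while the robot is not near it.
It also fails if it takes over 210 s, if anything falls off the work surface, if the arm or the gripper's body presses on something with over 40 N, if the wrist force passes 120 N, or if a joint passes its speed limit or range.

## Working session

There is one attempt and no reset: what is moved stays moved. The work goes in short steps, Python scripts to look and compute and a tool call to move; the robot and the scene stay as the last step left them, time stands still between calls to the robot, and variables do not carry over. Pictures are saved under pics/ and viewed, at most 14 in all, crops included, and the job is handed in when it is done.

Besides the shell and the picture viewer there is one more tool, called after "Call:" by a JSON object that holds its "fn" and its "kwargs". send_rows: Moves the arm, as the interface text tells. Its arguments: {"type":"object","properties":{"slide":{"type":"array","items":{"type":"array","items":{"type":"number"}}},"roll":{"type":"array","items":{"type":"number"}},"claw":{"type":"array","items":{"type":"number"}},"force":{"type":"number"}},"required":["slide","roll","claw"]}

```bash
ls; mkdir -p pics; python3 - <<'E'
from station import bot
import cv2,numpy as np
np.set_printoptions(precision=4,suppress=True)
o=bot.get_obs();print(o['t'],o['eef_pos'],o['tool_rot'],bot.grip_depth)
for n in ['scene','top']:
    m=bot.camera_model(n);print(n,m['camera_matrix'],m['camera_from_world'])
    cv2.imwrite(f'pics/{n}0.png',cv2.resize(bot.read_camera(n)[:,:,::-1],(768,576)))
E
```

```text
pics
0.0 [ 0.3059 -0.601   0.1923] [-0.0009  0.9724  0.2333 -0.0003] 0.0187
scene [[374.3269   0.     259.7374]
 [  0.     374.3269 191.9188]
 [  0.       0.       1.    ]] [[ 0.672   0.7406 -0.0056 -0.3394]
 [ 0.5554 -0.5089 -0.6577 -0.1681]
 [-0.4899  0.4389 -0.7532  1.4047]
 [ 0.      0.      0.      1.    ]]
top [[412.7274   0.     252.2476]
 [  0.     412.7274 197.5407]
 [  0.       0.       1.    ]] [[ 0.0006 -1.     -0.0025  0.0126]
 [-0.9982 -0.0004 -0.0597  0.5215]
 [ 0.0597  0.0025 -0.9982  1.3087]
 [ 0.      0.      0.      1.    ]]
```

View pics/top0.png

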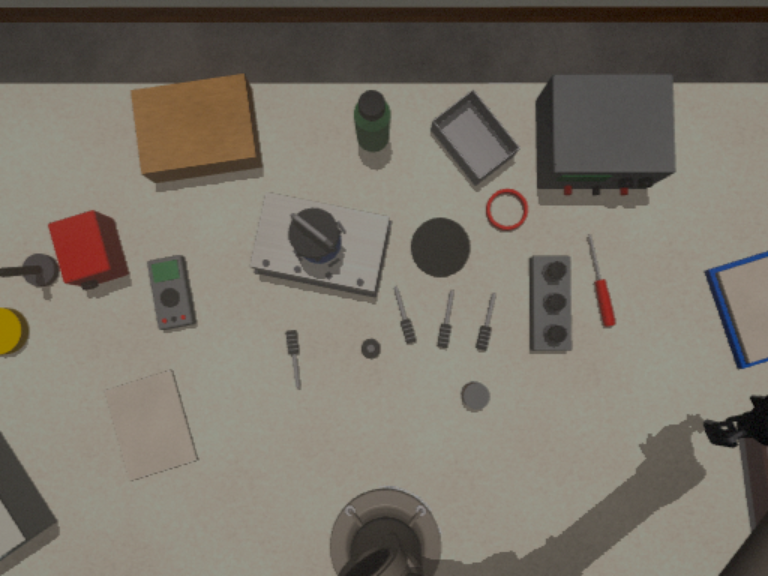

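View pics/scene0.png

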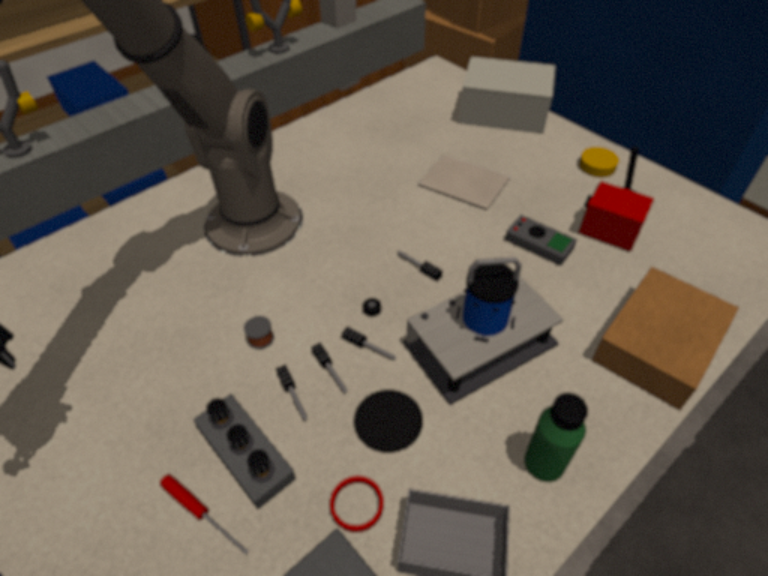

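The top view shows four pins: three at about (404,315), (446,320) and (486,322) pointing away, and one at (294,358) pointing at the robot. The stand is at (320,244), the pad at (440,247) and the caps at x≈554. Next I'll measure these from masks.

```bash
cat > h.py <<'E'
from station import bot
import cv2,numpy as np
np.set_printoptions(precision=4,suppress=True)
def ray(m,uv,z):
    K=m['camera_matrix'];T=m['camera_from_world'];R=T[:3,:3]
    c=-R.T@T[:3,3]; d=np.c_[np.atleast_2d(uv),np.ones(len(np.atleast_2d(uv)))]@np.linalg.inv(K).T@R
    return c+d*((z-c[2])/d[:,2:])
def proj(m,p):
    T=m['camera_from_world'];q=np.atleast_2d(p)@T[:3,:3].T+T[:3,3];q=q@m['camera_matrix'].T
    return q[:,:2]/q[:,2:]
def blobs(mask,amin=8,amax=9999):
    cs,_=cv2.findContours(mask.astype(np.uint8),cv2.RETR_EXTERNAL,cv2.CHAIN_APPROX_NONE)
    out=[]
    for c in cs:
        a=cv2.contourArea(c)
        if amin<=a<=amax:
            mo=cv2.moments(c); r=cv2.minAreaRect(c); out.append((np.array([mo['m10'],mo['m01']])/mo['m00'],a,r))
    return out
def yaw():
    w,x,y,z=bot.get_obs()['tool_rot']; return np.degrees(2*np.arctan2(y,x))
E
python3 - <<'E'
from h import *
m=bot.camera_model('top');im=bot.read_camera('top');cv2.imwrite('pics/top.png',im[:,:,::-1])
v=im.max(2)
cv2.imwrite('pics/c1.png',cv2.resize(im[110:270,160:410,::-1],None,fx=3.2,fy=3.2,interpolation=cv2.INTER_CUBIC))
for t in (55,75):
  print(t)
  for c,a,r in blobs(v<t,12,3000):
    if 100<c[1]<290 and 140<c[0]<420: print(c,a,np.round(r[1],1),round(r[2]),ray(m,c,0.011)[0,:2])
E
```

```text
55
[370.3029 222.5195] 98.5 [11.3 12. ] 45 [ 0.4417 -0.3656]
[369.5    201.5438] 99.0 [11.7 12. ] 18 [ 0.509  -0.3642]
[370.3813 180.7875] 80.0 [10.7 12.5] 63 [ 0.5761 -0.3681]
[302.2109 167.2756] 216.5 [24.1 32.2] 27 [ 0.6199 -0.1486]
[211.0075 160.3558] 44.5 [28.6  7.4] 32 [0.6423 0.1465]
[383.834  106.3253] 1351.0 [102.2  62.3] 38 [ 0.8199 -0.416 ]
75
[246.5777 232.0777] 103.0 [12. 11.] 90 [0.4109 0.031 ]
[194.28 222.92] 12.5 [6. 5.] 0 [0.4401 0.1989]
[295.1667 225.2436] 26.0 [ 6.2 11.8] 9 [ 0.4329 -0.1248]
[321.5034 224.3333] 74.5 [ 6.5 15.5] 14 [ 0.4358 -0.2092]
[369.476  223.0479] 156.5 [14.8 15.2] 27 [ 0.44  -0.363]
[369.2658 202.125 ] 148.0 [13. 15.] 90 [ 0.5072 -0.3634]
[369.1214 181.3055] 167.5 [14.  16.9] 32 [ 0.5744 -0.364 ]
[353.9944 203.0363] 119.5 [61.  3.] 89 [ 0.5042 -0.3143]
[217.4174 186.288 ] 176.5 [39.9 91.8] 73 [0.5581 0.1253]
[293.0825 164.5651] 1145.0 [38.5 38.5] 27 [ 0.6287 -0.1191]
[209.8631 157.3694] 803.5 [36. 33.] 90 [0.6521 0.1503]
```

View pics/c1.png

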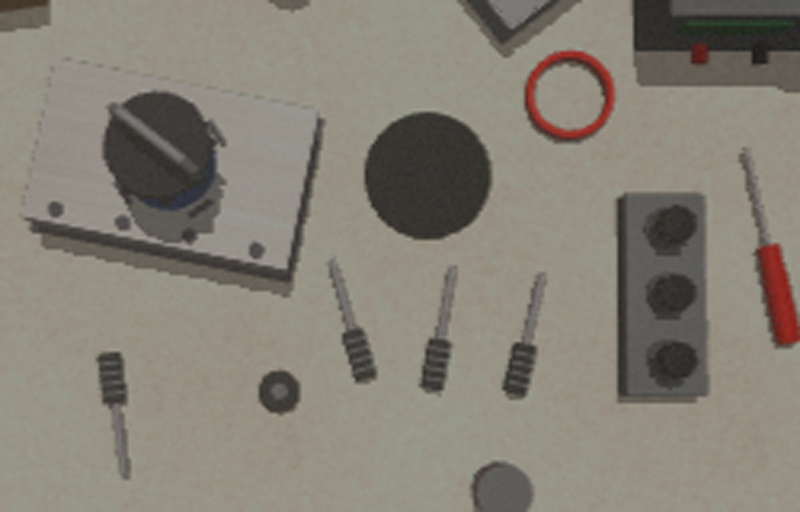

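The crop shows the handle bar from (111,107) to (197,172), the bolt heads from (55,209) to (257,250), the pad at (428,176), the caps at about (672,228/294/360), and the pins as listed.

```bash
python3 - <<'E'
from h import *
m=bot.camera_model('top')
f=lambda p,z: ray(m,np.array(p,float)/3.2+[160-.35,110-.35],z)[:,:2]
b=f([[111,107],[197,172]],.246);print('bar',b,b.mean(0),np.degrees(np.arctan2(*(b[1]-b[0])[::-1])))
k=f([[58,58],[322,115],[292,272],[25,217]],.086);print('deck',k,k.mean(0))
bo=f([[55,209],[123,222],[190,236],[257,250]],.09);print('bolts',bo);d=bo[0]-bo[3];ys=np.degrees(np.arctan2(d[1],d[0]));print('stand yaw',ys-90,np.linalg.norm(d))
print('lid',f([[159,147]],.199))
print('pad',ray(m,[293.08,164.57],.004))
print('caps',f([[674,225],[674,292],[674,359]],.082))
for n,h,t in [('A',(359,355),(332,260)),('B',(435,365),(453,267)),('C',(519,370),(541,273)),('D',(112,378),(126,475))]:
    p=f([h],.011)[0];q=f([t],.011)[0];print(n,p,q,np.linalg.norm(q-p),np.degrees(np.arctan2(*(q-p)[::-1])))
print(f([(279,391)],.018),'buzzer', bot.get_obs()['q'])
E
```

```text
bar [[0.6534 0.1671]
 [0.5988 0.095 ]] [0.6261 0.131 ] -127.14828615623169
deck [[ 0.7318  0.2415]
 [ 0.6766 -0.0118]
 [ 0.5261  0.0168]
 [ 0.5785  0.2712]] [0.6282 0.1294]
bolts [[0.5857 0.2419]
 [0.5733 0.1772]
 [0.56   0.1135]
 [0.5467 0.05  ]]
stand yaw -11.481868664216847 0.19589024928794765
lid [[0.6274 0.1318]]
pad [[ 0.6297 -0.1198  0.004 ]]
caps [[ 0.5715 -0.3476]
 [ 0.5074 -0.3466]
 [ 0.4438 -0.3455]]
A [ 0.4477 -0.05  ] [ 0.5432 -0.023 ] 0.09924705214468392 15.770773300158387
B [ 0.4378 -0.1261] [ 0.5362 -0.1448] 0.10021161051307761 -10.738829781842853
C [ 0.4328 -0.2102] [ 0.5302 -0.2333] 0.10008056624025748 -13.314696294546465
D [0.4246 0.1975] [0.328  0.1827] 0.09765654798710455 -171.26195786149873
[[0.4118 0.03  ]] buzzer [ 0.9919  0.4776  0.0224  1.5562 -0.0115  1.1093 -0.0831]
```

```bash
cat >> h.py <<'E'
def go(x,y,z,psi):
    o=bot.get_obs();p=np.array(o['eef_pos']);a=np.radians(yaw());d=np.array([x,y,z])-p
    ex=np.array([np.cos(a),np.sin(a)]);ey=np.array([np.sin(a),-np.cos(a)])
    # CCW world yaw is negative roll about the downward tool z
    r=-((psi-yaw()+180)%360-180)
    print('t %.2f'%o['t'],'pos',p,'yaw %.1f'%yaw(),'-> slide',np.round([d[:2]@ex*1e3,d[:2]@ey*1e3,-d[2]*1e3],1),'roll %.1f'%r,'q7 %.2f'%o['q'][6],'F',np.round(o['contact_force'],1),'w %.3f gf %.1f'%(o['gripper_width'],o['grasp_force']))
E
python3 -c "
from h import *
go(.6264,.1313,.33,52.9)"
```

```text
t 0.15 pos [ 0.3059 -0.6011  0.1926] yaw 27.0 -> slide [ 617.8 -507.4 -137.4] roll -25.9 q7 -0.08 F [ 0.2 -0.7  0.4] w 1.000 gf 0.0
```

Call:
{"fn": "send_rows", "kwargs": {"slide": [[0,0,-40],[20,-16,-80],[50,-41,-110],[85,-70,-137],[120,-98,-137],[150,-123,-137],[180,-148,-137],[206,-169,-137]], "roll": [0,0,0,0,0,0,0,0], "claw": [1,1,1,1,1,1,1,1]}}

```text
t: 0.82
eef_pos: [0.4091, -0.3658, 0.3306]
tool_rot: [0.0, 0.972, 0.233, 0.0]
contact_force: [1.1, -1.0, 0.4]
gripper_width: 1.0
grasp_force: 0.0
```

Call:
{"fn": "send_rows", "kwargs": {"slide": [[30,-25,0],[60,-49,0],[90,-74,0],[120,-98,0],[150,-123,0],[180,-148,0],[206,-169,0],[206,-169,0]], "roll": [0,0,0,0,0,0,0,0], "claw": [1,1,1,1,1,1,1,1]}}

```text
t: 1.48
eef_pos: [0.5178, -0.115, 0.3302]
tool_rot: [-0.002, 0.971, 0.239, 0.001]
contact_force: [-0.8, 0.4, -0.1]
gripper_width: 1.001
grasp_force: 0.0
```

Call:
{"fn": "send_rows", "kwargs": {"slide": [[30,-25,0],[60,-49,0],[90,-74,0],[120,-98,0],[150,-123,0],[180,-148,0],[206,-169,0],[206,-169,0]], "roll": [-4,-8,-12,-16,-20,-24,-26,-26], "claw": [1,1,1,1,1,1,1,1]}}

```text
t: 2.15
eef_pos: [0.6226, 0.1289, 0.3291]
tool_rot: [-0.003, 0.893, 0.451, 0.0]
contact_force: [-1.1, 0.3, -0.6]
gripper_width: 0.996
grasp_force: 0.0
```

```bash
python3 - <<'E'
from h import *
go(.6264,.1313,.227,52.9)
m=bot.camera_model('wrist');im=bot.read_camera('wrist');cv2.imwrite('pics/w1.png',im[:,:,::-1])
print(m['camera_matrix'][0],proj(m,[[.6261,.131,.246]]), -m['camera_from_world'][:3,:3].T@m['camera_from_world'][:3,3])
E
```

```text
t 2.15 pos [0.6226 0.1289 0.3291] yaw 53.6 -> slide [  4.2   1.7 102.1] roll 0.7 q7 -1.07 F [-1.1  0.3 -0.6] w 0.996 gf 0.0
[344.6637   0.     255.5293] [[257.2567 180.292 ]] [0.6716 0.1931 0.5113]
```

View pics/w1.png

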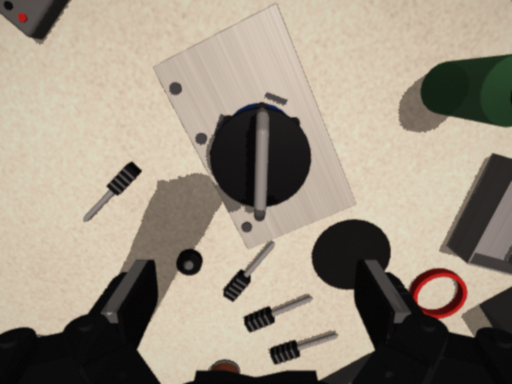

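The wrist picture shows the bar from about (263,110) to (260,216), with the pins at the lower left and the pad at (351,254). I'll refine the bar, pad and pin positions from it.

```bash
python3 - <<'E'
from h import *
m=bot.camera_model('wrist')
im=cv2.imread('pics/w1.png');g=im.max(2).astype(float)
rows=[];
for r in range(106,222,4):
    s=g[r,245:280]-55;k=s>35
    if k.any(): rows.append([r,245+np.flatnonzero(k).mean(),k.sum()])
print(np.array(rows).tolist())
b=ray(m,[[263,112],[260,214]],.246);print(b,b.mean(0),np.linalg.norm(b[1]-b[0]),np.degrees(np.arctan2(*(b[0]-b[1])[1::-1])))
v=g
for c,a,r in blobs(g<60,30,6000): print(c,a,np.round(r[1]),ray(m,c,.004)[0,:2],ray(m,c,.011)[0,:2])
print('bolts',ray(m,[[175.5,88.5],[201,138.5],[247,226]],.09)[:,:2], 'lid',ray(m,[[261,157]],.199))
print(ray(m,[[192+84.0,5],[155,67],[355,204],[248,249]],.086))
E
```

```text
[[106.0, 272.0, 7.0], [114.0, 263.0, 9.0], [118.0, 263.0, 11.0], [122.0, 262.5, 10.0], [126.0, 262.5, 10.0], [130.0, 262.5, 10.0], [134.0, 262.5, 12.0], [138.0, 262.0, 11.0], [142.0, 262.0, 11.0], [146.0, 262.0, 11.0], [150.0, 262.0, 11.0], [154.0, 262.0, 11.0], [158.0, 261.5, 12.0], [162.0, 261.5, 12.0], [166.0, 261.0, 11.0], [170.0, 261.0, 11.0], [174.0, 261.0, 11.0], [178.0, 261.0, 11.0], [182.0, 261.0, 11.0], [186.0, 261.0, 11.0], [190.0, 260.5, 10.0], [194.0, 260.0, 11.0], [198.0, 260.0, 11.0], [202.0, 260.0, 11.0], [206.0, 264.7037037037037, 27.0], [210.0, 263.1666666666667, 30.0], [214.0, 263.375, 24.0], [218.0, 263.03846153846155, 26.0]]
[[0.661  0.1672 0.246 ]
 [0.6103 0.1021 0.246 ]] [0.6357 0.1347 0.246 ] 0.08252986962712652 52.080473472895484
[284.2119 350.722 ] 313.0 [16. 28.] [ 0.4303 -0.2208] [ 0.4337 -0.2152]
[258.8344 317.7966] 304.0 [16. 29.] [ 0.4359 -0.1351] [ 0.4391 -0.1306]
[458.6389 294.3889] 36.0 [ 4. 15.] [ 0.7403 -0.3   ] [ 0.7394 -0.2932]
[236.2449 284.1609] 260.0 [15. 31.] [ 0.4457 -0.057 ] [ 0.4488 -0.0536]
[188.7635 261.5075] 478.5 [24. 25.] [0.4088 0.0244] [0.4124 0.0267]
[113.   189.15] 40.0 [13.  4.] [0.396  0.1911] [0.3998 0.1911]
[117.407 184.814] 43.0 [13.  4.] [0.4064 0.1921] [0.4101 0.1921]
[121.8794 180.5745] 47.0 [14.  4.] [0.4167 0.193 ] [0.4202 0.1929]
[125.8    175.7519] 45.0 [13.  4.] [0.4268 0.195 ] [0.4302 0.1949]
[132.2871 169.465 ] 119.0 [14. 10.] [0.4416 0.1964] [0.4448 0.1963]
[481.303  206.1073] 2654.5 [ 28. 111.] [ 0.841  -0.1732] [ 0.8386 -0.1682]
[464.722   91.4609] 3965.5 [68. 90.] [0.8963 0.0004] [0.8932 0.003 ]
[7.8567 5.1901] 60.5 [9. 9.] [0.463  0.4576] [0.4659 0.4539]
[48.1719 18.4679] 546.0 [13. 51.] [0.4938 0.4151] [0.4963 0.4119]
bolts [[0.5884 0.2369]
 [0.5751 0.1738]
 [0.5501 0.0472]] lid [[0.6337 0.1317 0.199 ]]
[[ 0.734   0.2381  0.086 ]
 [ 0.5842  0.2696  0.086 ]
 [ 0.6819 -0.0134  0.086 ]
 [ 0.5293  0.0175  0.086 ]]
```

Call:
{"fn": "send_rows", "kwargs": {"slide": [[4,2,15],[7,3,30],[7,3,30],[7,3,30],[7,3,30],[7,3,30],[7,3,30],[7,3,30]], "roll": [0,0,0,0,0,0,0,0], "claw": [1,1,1,1,1,1,1,1]}}

```text
t: 2.87
eef_pos: [0.6294, 0.1242, 0.301]
tool_rot: [0.0, 0.895, 0.446, 0.001]
contact_force: [-0.2, 0.4, 0.3]
gripper_width: 1.003
grasp_force: 0.0
```

```bash
python3 - <<'E'
from h import *
go(.6264,.1313,.227,52.9)
m=bot.camera_model('wrist');im=bot.read_camera('wrist');cv2.imwrite('pics/w2.png',im[:,:,::-1])
g=im.max(2).astype(float)
rows=[]
for r in range(100,240,6):
    s=g[r,235:290];k=s>90
    if k.any(): rows.append([r,235+np.flatnonzero(k).mean(),k.sum(),ray(m,[[235+np.flatnonzero(k).mean(),r]],.246)[0,:2].round(4)])
for x in rows: print(*x)
for c,a,r in blobs(g<60,200,12000): print(c,a,np.round(r[1]),ray(m,c,.199)[0,:2],ray(m,c,.011)[0,:2])
print(proj(m,[.6264,.1313,.246]))
E
```

```text
t 2.87 pos [0.6294 0.1242 0.301 ] yaw 53.0 -> slide [ 3.9 -6.7 74. ] roll 0.1 q7 -1.08 F [-0.2  0.4  0.3] w 1.003 gf 0.0
100 260.0 44 [0.6728 0.1758]
106 267.80555555555554 36 [0.6747 0.1696]
112 281.5 16 [0.6797 0.1609]
118 266.8421052631579 19 [0.6695 0.1636]
124 250.0 11 [0.6579 0.1673]
130 250.0 11 [0.6555 0.1641]
136 249.5 12 [0.6527 0.161 ]
142 250.0 13 [0.6505 0.1575]
148 250.0 13 [0.648  0.1542]
154 249.5 12 [0.6451 0.151 ]
160 249.5 12 [0.6425 0.1476]
166 249.5 12 [0.6399 0.1442]
172 249.5 12 [0.6373 0.1407]
178 249.5 12 [0.6346 0.1372]
184 249.5 12 [0.6319 0.1336]
190 249.5 12 [0.6291 0.13  ]
196 249.5 12 [0.6263 0.1264]
202 251.85714285714286 14 [0.6249 0.1216]
208 262.9047619047619 21 [0.6285 0.113 ]
214 267.4848484848485 33 [0.6284 0.1072]
220 265.7674418604651 43 [0.6246 0.1041]
226 263.64 50 [0.6204 0.1011]
232 270.51351351351354 37 [0.6216 0.094 ]
238 265.82978723404256 47 [0.6158 0.0921]
[262.4536 374.001 ] 1666.0 [ 31. 138.] [ 0.5067 -0.0519] [ 0.3929 -0.2111]
[255.2457 328.3338] 333.0 [17. 31.] [ 0.5358 -0.0007] [ 0.4412 -0.126 ]
[231.0293 293.9037] 273.5 [15. 32.] [0.5413 0.0455] [ 0.4505 -0.0493]
[ 87.1061 342.9628] 10365.5 [123. 159.] [0.3884 0.0878] [0.1964 0.021 ]
[180.6334 271.1069] 536.5 [25. 27.] [0.519  0.0936] [0.4134 0.0307]
[485.63   212.3542] 2798.5 [ 30. 115.] [ 0.7737 -0.024 ] [ 0.8365 -0.1648]
[249.6362 162.4206] 7709.0 [109. 108.] [0.6342 0.1378] [0.6048 0.1041]
[466.1025  87.5667] 4216.0 [73. 89.] [0.8071 0.0831] [0.8921 0.0133]
[24.2381 18.4225] 632.0 [16. 50.] [0.5668 0.3256] [0.4928 0.4163]
[[245.4449 190.7909]]
```

View pics/w2.png

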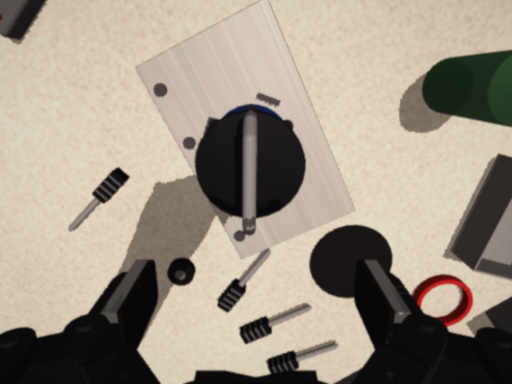

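Call:
{"fn": "send_rows", "kwargs": {"slide": [[6,-5,12],[6,-5,24],[6,-5,36],[6,-5,48],[6,-5,60],[6,-5,70],[6,-5,75],[6,-5,75]], "roll": [0,0,0,0,0,0,0,0], "claw": [1,1,1,1,1,1,1,1]}}

```text
t: 3.58
eef_pos: [0.628, 0.1316, 0.2233]
tool_rot: [-0.0, 0.895, 0.446, -0.001]
contact_force: [-0.5, 0.4, 0.1]
gripper_width: 1.003
grasp_force: 0.0
```

Call:
{"fn": "send_rows", "kwargs": {"slide": [[0,0,0],[0,0,0],[0,0,0],[0,0,0],[0,0,0],[0,0,0],[0,0,0],[0,0,0]], "roll": [0,0,0,0,0,0,0,0], "claw": [0.8,0.6,0.4,0.3,0.2,0.1,0,0], "force": 60}}

```text
t: 4.25
eef_pos: [0.6288, 0.1321, 0.2253]
tool_rot: [0.0, 0.895, 0.446, 0.0]
contact_force: [0.1, 0.0, 0.0]
gripper_width: -0.001
grasp_force: 0.0
```

Call:
{"fn": "send_rows", "kwargs": {"slide": [[0,0,0],[0,0,0],[0,0,0],[0,0,0],[0,0,0],[0,0,0],[0,0,0],[0,0,0]], "roll": [0,0,0,0,0,0,0,0], "claw": [0,0,0,0,0,0,0,0]}}

```text
t: 4.92
eef_pos: [0.6288, 0.1321, 0.2252]
tool_rot: [0.0, 0.895, 0.446, -0.0]
contact_force: [0.1, 0.6, 0.6]
gripper_width: -0.0
grasp_force: 0.0
```

```bash
python3 - <<'E'
from h import *
a=bot.read_camera('wrist');b=bot.read_camera('scene');t=bot.read_camera('top')
m=bot.camera_model('top');print(proj(m,[.6288,.1321,.2252]))
s=cv2.resize(b[140:260,250:410],(512,384),interpolation=cv2.INTER_CUBIC)
cv2.imwrite('pics/w3.png',cv2.resize(np.hstack([a,s])[:,:,::-1],(800,300)))
E
```

```text
[[208.2169 153.5075]]
```

View pics/w3.png

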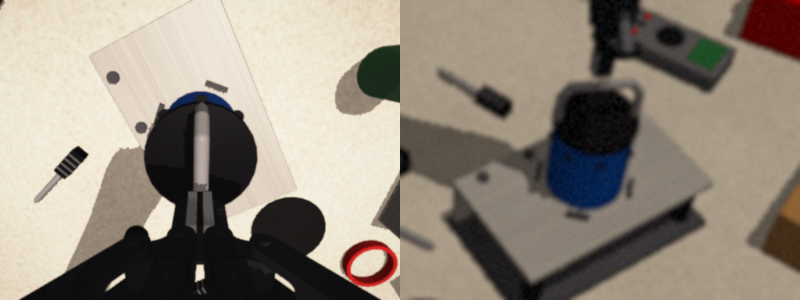

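```bash
python3 - <<'E'
from h import *
s=bot.camera_model('scene');w=bot.camera_model('wrist')
p=np.array([.6288,.1321,.2252])
print('scene proj TCP',proj(s,p),'wrist proj TCP',proj(w,p), 'grasp pt',proj(w,p+[0,0,.0187]))
for z in (.199,.225,.246,.27): print(z,ray(s,[[330,169]],z))
# bar in scene: crop (557,95) to (640,95)
f=lambda p:np.array([[(x-400)*.4+250,y*.4+140] for x,y in p])
print('bar scene proj from top est',proj(s,[[.6534,.1671,.246],[.5988,.095,.246],[.661,.1672,.246],[.6103,.1021,.246]]))
print('bar pix',f([(557,92),(640,88)]),'z246',ray(s,f([(557,92),(640,88),(597,84)]),.246))
print('lid',proj(s,[.6274,.1318,.199]),f([(595,115)]))
E
```

```text
scene proj TCP [[328.0181 178.9253]] wrist proj TCP [[254.4961 226.873 ]] grasp pt [[254.3742 241.5029]]
0.199 [[0.5936 0.1862 0.199 ]]
0.225 [[0.6081 0.164  0.225 ]]
0.246 [[0.6198 0.1461 0.246 ]]
0.27 [[0.6332 0.1257 0.27  ]]
bar scene proj from top est [[345.1788 171.898 ]
 [310.7647 174.2602]
 [347.5049 173.4329]
 [315.934  175.2898]]
bar pix [[312.8 176.8]
 [346.  175.2]] z246 [[0.6085 0.0922 0.246 ]
 [0.6624 0.1594 0.246 ]
 [0.6287 0.1311 0.246 ]]
lid [[326.2615 185.3717]] [[328. 186.]]
```

```bash
python3 - <<'E'
from h import *
a=bot.read_camera('wrist').copy();b=bot.read_camera('scene').copy();t=bot.read_camera('top').copy()
p=np.array(bot.get_obs()['eef_pos'])
outs=[]
for n,im,(c,r) in (('wrist',a,(255,210)),('scene',b,(328,175)),('top',t,(210,155))):
    m=bot.camera_model(n);w={'wrist':64}.get(n,32)
    k=384/(2*w);cr=cv2.resize(im[r-w:r+w,c-w:c+w],(384,384),interpolation=cv2.INTER_CUBIC)
    for d,col in ((0,(255,0,0)),(.0187,(0,255,0)),(.04,(255,255,0))):
        q=(proj(m,p+[0,0,d])[0]+.5-[c-w,r-w])*k;cv2.circle(cr,tuple(int(v) for v in q),3,col,-1)
    outs.append(cr)
cv2.imwrite('pics/z1.png',cv2.resize(np.hstack(outs)[:,:,::-1],(800,267)))
E
```

```text
(no output)
```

View pics/z1.png

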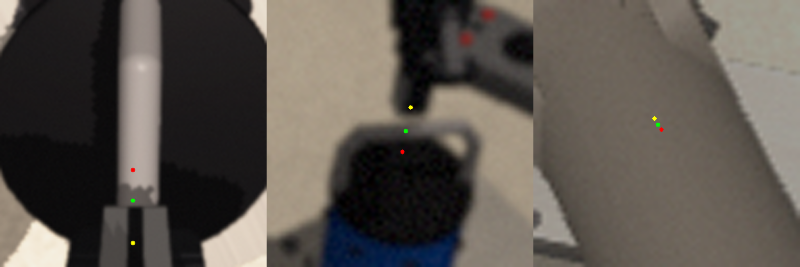

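```bash
cat >> h.py <<'E'
def tri(*obs):
    A=np.zeros((3,3));b=np.zeros(3)
    for m,uv in obs:
        T=m['camera_from_world'];R=T[:3,:3];c=-R.T@T[:3,3]
        d=R.T@np.linalg.inv(m['camera_matrix'])@[*uv,1];d/=np.linalg.norm(d)
        P=np.eye(3)-np.outer(d,d);A+=P;b+=P@c
    x=np.linalg.solve(A,b);return x,[np.round(proj(m,x)[0]-uv,1) for m,uv in obs]
E
python3 - <<'E'
from h import *
s=bot.camera_model('scene');w=bot.camera_model('wrist');t=bot.camera_model('top')
print(bot.get_obs()['eef_pos'])
print('tip',tri((w,(255.7,244.3)),(s,(330.3,170.1))))
f=lambda u,v:(u/3.2+159.65,v/3.2+109.65)
sc=lambda u,v:(u/1.5-.2,v/1.5-.2)
# bar: two ends top crop1 vs scene now
print('bar ends top/scene',tri((t,f(111,107)),(s,(346,175.2))),tri((t,f(197,172)),(s,(312.8,176.8))))
print('lid',tri((t,f(159,147)),(s,(328,186))))
print('cam z axis',w['camera_from_world'][2,:3],-w['camera_from_world'][:3,:3].T@w['camera_from_world'][:3,3])
E
```

```text
[0.6288 0.1321 0.2252]
tip (array([0.6304, 0.1348, 0.2561]), [array([-2.1,  2.7]), array([0.5, 0.4])])
bar ends top/scene (array([0.6561, 0.1692, 0.2341]), [array([-0.2, -0.2]), array([-0.2,  0. ])]) (array([0.6018, 0.0974, 0.2367]), [array([-0.6, -0.6]), array([-0.9,  0.1])])
lid (array([0.6294, 0.1337, 0.1964]), [array([-0.6, -0.6]), array([-0.8,  0.1])])
cam z axis [-0.1916 -0.2536 -0.9482] [0.6783 0.1967 0.4072]
```

Call:
{"fn": "send_rows", "kwargs": {"slide": [[0,0,1],[0,0,2],[0,0,3],[0,0,4],[0,0,4],[0,0,4],[0,0,4],[0,0,4]], "roll": [0,0,0,0,0,0,0,0], "claw": [0,0,0,0,0,0,0,0]}}

```text
t: 5.88
eef_pos: [0.6288, 0.1321, 0.2213]
tool_rot: [0.0, 0.895, 0.446, 0.0]
contact_force: [-0.7, -0.5, 0.2]
gripper_width: -0.001
grasp_force: 0.0
```

Call:
{"fn": "send_rows", "kwargs": {"slide": [[0,0,1],[0,0,2],[0,0,3],[0,0,3],[0,0,3],[0,0,3],[0,0,3],[0,0,3]], "roll": [0,0,0,0,0,0,0,0], "claw": [0,0,0,0,0,0,0,0]}}

```text
t: 6.55
eef_pos: [0.6288, 0.1321, 0.2182]
tool_rot: [0.0, 0.895, 0.446, 0.0]
contact_force: [0.1, -0.9, 0.5]
gripper_width: -0.001
grasp_force: 0.0
```

Call:
{"fn": "send_rows", "kwargs": {"slide": [[0,0,1],[0,0,2],[0,0,3],[0,0,4],[0,0,4],[0,0,4],[0,0,4],[0,0,4]], "roll": [0,0,0,0,0,0,0,0], "claw": [0,0,0,0,0,0,0,0]}}

```text
t: 7.22
eef_pos: [0.6288, 0.1321, 0.2142]
tool_rot: [0.0, 0.895, 0.446, 0.0]
contact_force: [-0.6, 0.2, 0.8]
gripper_width: 0.004
grasp_force: 0.0
```

```bash
python3 - <<'E'
from h import *
a=bot.read_camera('wrist').copy();b=bot.read_camera('scene').copy()
print(bot.get_obs()['eef_pos'],bot.get_obs()['contact_force'])
outs=[cv2.resize(a[150:300,180:330],(400,400),interpolation=cv2.INTER_CUBIC),cv2.resize(b[130:210,290:370],(400,400),interpolation=cv2.INTER_CUBIC)]
cv2.imwrite('pics/z2.png',np.clip(np.hstack(outs)[:,:,::-1].astype(float)*1.6,0,255))
E
```

```text
[0.6288 0.1321 0.2142] [-0.531  -0.3289  0.0424][ WARN:0@0.939] global loadsave.cpp:1063 imwrite_ Unsupported depth image for selected encoder is fallbacked to CV_8U.
```

View pics/z2.png

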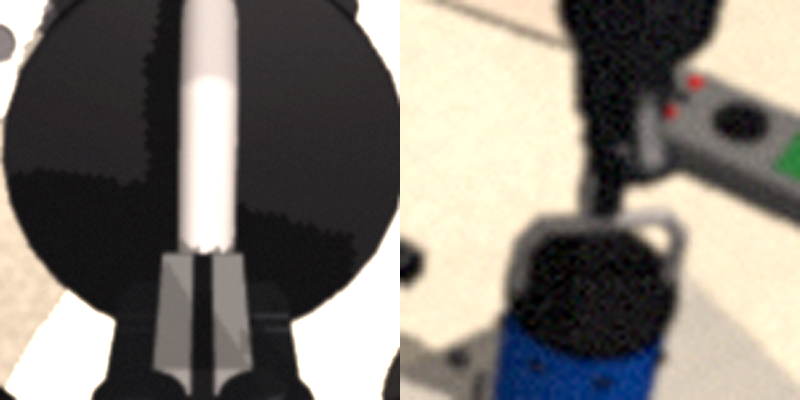

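Call:
{"fn": "send_rows", "kwargs": {"slide": [[0,0,1],[0,0,2],[0,0,3],[0,0,3],[0,0,3],[0,0,3],[0,0,3],[0,0,3]], "roll": [0,0,0,0,0,0,0,0], "claw": [0,0,0,0,0,0,0,0]}}

```text
t: 7.98
eef_pos: [0.6293, 0.1323, 0.213]
tool_rot: [0.0, 0.895, 0.446, 0.001]
contact_force: [-1.9, -2.0, 9.2]
gripper_width: 0.002
grasp_force: 4.6
```

Call:
{"fn": "send_rows", "kwargs": {"slide": [[0,0,1],[0,0,2],[0,0,3],[0,0,3],[0,0,3],[0,0,3],[0,0,3],[0,0,3]], "roll": [0,0,0,0,0,0,0,0], "claw": [0,0,0,0,0,0,0,0]}}

```text
t: 8.65
eef_pos: [0.6305, 0.1327, 0.213]
tool_rot: [0.001, 0.895, 0.446, 0.003]
contact_force: [-6.0, -3.2, 22.5]
gripper_width: -0.003
grasp_force: 11.2
```

Call:
{"fn": "send_rows", "kwargs": {"slide": [[0,0,-15],[0,0,-30],[0,0,-30],[0,0,-30],[0,0,-30],[0,0,-30],[0,0,-30],[0,0,-30]], "roll": [0,0,0,0,0,0,0,0], "claw": [0,0.5,0.6,0.6,0.6,0.6,0.6,0.6]}}

```text
t: 9.32
eef_pos: [0.6284, 0.132, 0.2373]
tool_rot: [-0.0, 0.895, 0.446, -0.001]
contact_force: [0.7, 0.0, 0.5]
gripper_width: 0.602
grasp_force: 0.0
```

Call:
{"fn": "send_rows", "kwargs": {"slide": [[0,0,8],[0,0,16],[0,0,24],[0,0,32],[0,0,40],[0,0,45],[0,0,48],[0,0,48]], "roll": [0,0,0,0,0,0,0,0], "claw": [0.6,0.6,0.6,0.6,0.6,0.6,0.6,0.6]}}

```text
t: 9.98
eef_pos: [0.6284, 0.132, 0.1892]
tool_rot: [-0.0, 0.895, 0.446, -0.001]
contact_force: [-0.1, 0.2, -0.7]
gripper_width: 0.598
grasp_force: 0.0
```

Call:
{"fn": "send_rows", "kwargs": {"slide": [[0,0,0],[0,0,0],[0,0,0],[0,0,0],[0,0,0],[0,0,0],[0,0,0],[0,0,0]], "roll": [0,0,0,0,0,0,0,0], "claw": [0.5,0.4,0.3,0.2,0.1,0,0,0], "force": 70}}

```text
t: 10.65
eef_pos: [0.6293, 0.1322, 0.1907]
tool_rot: [0.0, 0.895, 0.446, 0.001]
contact_force: [0.0, 0.0, 2.0]
gripper_width: 0.086
grasp_force: 68.2
```

Call:
{"fn": "send_rows", "kwargs": {"slide": [[0,0,-5],[0,0,-12],[0,0,-20],[0,0,-28],[0,0,-36],[0,0,-44],[0,0,-52],[0,0,-60]], "roll": [0,0,0,0,0,0,0,0], "claw": [0,0,0,0,0,0,0,0]}}

```text
t: 11.32
eef_pos: [0.6288, 0.1321, 0.2512]
tool_rot: [0.0, 0.895, 0.446, 0.0]
contact_force: [-0.8, 0.0, -5.6]
gripper_width: 0.092
grasp_force: 68.2
```

Call:
{"fn": "send_rows", "kwargs": {"slide": [[0,0,0],[0,0,0],[0,0,0],[0,0,0],[0,0,0],[0,0,0],[0,0,0],[0,0,0]], "roll": [0,0,0,0,0,0,0,0], "claw": [0,0,0,0,0,0,0,0]}}

```text
t: 11.98
eef_pos: [0.6287, 0.1321, 0.25]
tool_rot: [-0.0, 0.895, 0.446, -0.0]
contact_force: [0.6, 0.5, -5.6]
gripper_width: 0.086
grasp_force: 68.4
```

```bash
python3 - <<'E'
from h import *
go(.63,-.119,.25,52.9)
im=bot.read_camera('scene');cv2.imwrite('pics/s2.png',cv2.resize(im[100:270,190:410,::-1],None,fx=3,fy=3,interpolation=cv2.INTER_CUBIC))
E
```

```text
t 11.98 pos [0.6287 0.1321 0.25  ] yaw 53.0 -> slide [-199.7  152.2   -0. ] roll 0.1 q7 -1.11 F [ 0.6  0.5 -5.6] w 0.086 gf 68.4
```

View pics/s2.png

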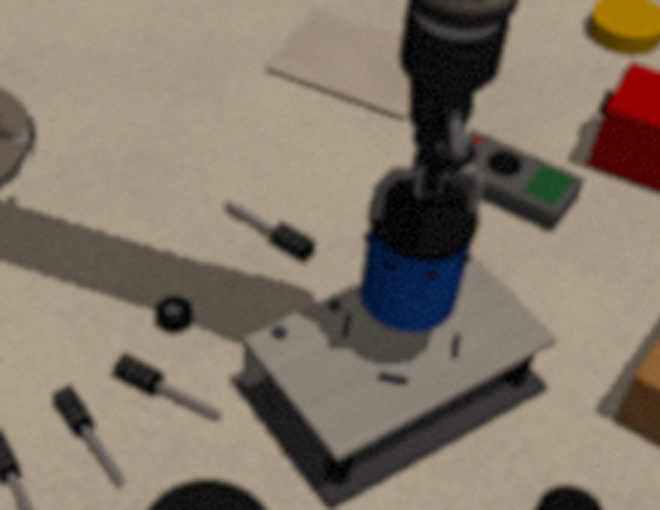

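Call:
{"fn": "send_rows", "kwargs": {"slide": [[-8,6,0],[-20,15,0],[-35,27,0],[-50,38,0],[-65,50,0],[-80,61,0],[-92,70,0],[-100,76,0]], "roll": [0,0,0,0,0,0,0,0], "claw": [0,0,0,0,0,0,0,0]}}

```text
t: 12.7
eef_pos: [0.6291, 0.0016, 0.2501]
tool_rot: [0.001, 0.896, 0.444, -0.001]
contact_force: [0.5, -0.8, -5.6]
gripper_width: 0.088
grasp_force: 68.3
```

Call:
{"fn": "send_rows", "kwargs": {"slide": [[-15,11,0],[-30,23,0],[-45,34,0],[-60,46,0],[-75,57,0],[-88,67,0],[-96,73,0],[-100,76,0]], "roll": [0,0,0,0,0,0,0,0], "claw": [0,0,0,0,0,0,0,0]}}

```text
t: 13.37
eef_pos: [0.6293, -0.1222, 0.2501]
tool_rot: [0.0, 0.896, 0.445, -0.0]
contact_force: [1.0, -0.6, -4.9]
gripper_width: 0.086
grasp_force: 68.3
```

Call:
{"fn": "send_rows", "kwargs": {"slide": [[0,0,10],[0,0,25],[0,0,45],[0,0,65],[0,0,85],[0,0,100],[0,0,110],[0,0,115]], "roll": [0,0,0,0,0,0,0,0], "claw": [0,0,0,0,0,0,0,0]}}

```text
t: 14.03
eef_pos: [0.6286, -0.1175, 0.1331]
tool_rot: [-0.001, 0.895, 0.447, -0.001]
contact_force: [-1.2, 0.0, -5.4]
gripper_width: 0.087
grasp_force: 68.2
```

Call:
{"fn": "send_rows", "kwargs": {"slide": [[0,0,2],[0,0,4],[0,0,7],[0,0,10],[0,0,13],[0,0,16],[0,0,19],[0,0,21]], "roll": [0,0,0,0,0,0,0,0], "claw": [0,0,0,0,0,0,0,0]}}

```text
t: 14.7
eef_pos: [0.6295, -0.1192, 0.1138]
tool_rot: [-0.0, 0.895, 0.446, -0.0]
contact_force: [0.6, 0.4, -5.1]
gripper_width: 0.09
grasp_force: 68.2
```

```bash
python3 - <<'E'
from h import *
go(.63,-.119,.109,52.9)
E
```

```text
t 14.70 pos [ 0.6295 -0.1192  0.1138] yaw 53.0 -> slide [0.4 0.3 4.8] roll 0.1 q7 -0.74 F [ 0.6  0.4 -5.1] w 0.090 gf 68.2
```

Lower gently, then open and go up.

Call:
{"fn": "send_rows", "kwargs": {"slide": [[0,0,1],[0,0,2],[0,0,3],[0,0,4],[0,0,5],[0,0,5.5],[0,0,5.5],[0,0,5.5]], "roll": [0,0,0,0,0,0,0,0], "claw": [0,0,0,0,0,0,0,0]}}

```text
t: 15.37
eef_pos: [0.6299, -0.1193, 0.1089]
tool_rot: [0.0, 0.895, 0.446, 0.0]
contact_force: [0.7, -0.6, -4.3]
gripper_width: 0.085
grasp_force: 68.4
```

Call:
{"fn": "send_rows", "kwargs": {"slide": [[0,0,0],[0,0,0],[0,0,0],[0,0,0],[0,0,0],[0,0,0],[0,0,0],[0,0,0]], "roll": [0,0,0,0,0,0,0,0], "claw": [0.05,0.1,0.2,0.4,0.6,0.7,0.7,0.7]}}

```text
t: 16.03
eef_pos: [0.6299, -0.119, 0.1089]
tool_rot: [0.0, 0.895, 0.446, 0.0]
contact_force: [0.7, -0.2, 0.4]
gripper_width: 0.699
grasp_force: 0.0
```

Call:
{"fn": "send_rows", "kwargs": {"slide": [[0,0,-10],[0,0,-30],[0,0,-55],[0,0,-85],[0,0,-115],[0,0,-150],[0,0,-180],[0,0,-200]], "roll": [0,0,0,0,0,0,0,0], "claw": [0.7,0.7,0.7,0.7,0.7,0.7,0.7,0.7]}}

```text
t: 16.7
eef_pos: [0.6307, -0.1189, 0.3135]
tool_rot: [0.001, 0.895, 0.446, 0.002]
contact_force: [-0.1, 0.1, 0.2]
gripper_width: 0.699
grasp_force: 0.0
```

```bash
python3 - <<'E'
from h import *
go(.45,-.126,.26,-10)
t=bot.camera_model('top')
im=bot.read_camera('top');cv2.imwrite('pics/top2.png',cv2.resize(im[110:270,160:410,::-1],None,fx=3.2,fy=3.2,interpolation=cv2.INTER_CUBIC))
E
```

```text
t 16.70 pos [ 0.6307 -0.1189  0.3135] yaw 53.0 -> slide [-114.4 -140.    53.5] roll 63.0 q7 -0.67 F [-0.1  0.1  0.2] w 0.699 gf 0.0
```

View pics/top2.png

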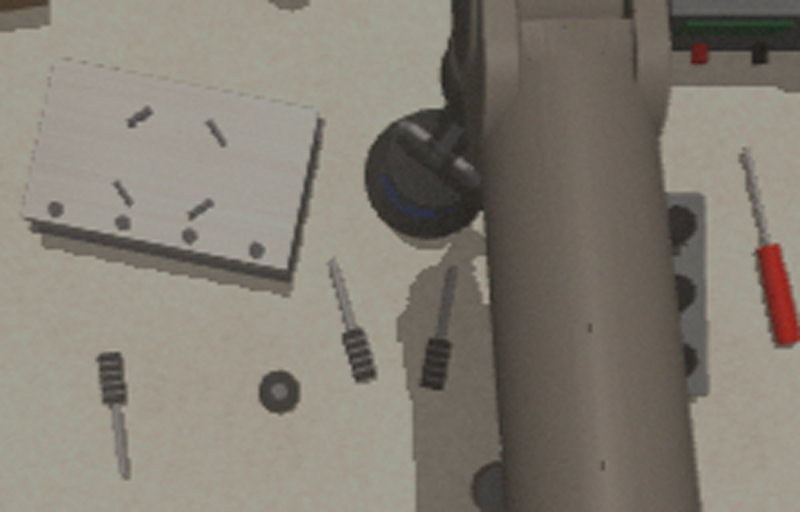

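The canister stands on the pad and the pins haven't moved. Next I'll measure the stand precisely from the clear deck and work out the approach to pin A.

```bash
python3 - <<'E'
from h import *
m=bot.camera_model('top')
ims=[bot.read_camera('top').astype(float) for _ in range(3)];im=np.mean(ims,0)
big=cv2.resize(im.astype(np.float32),None,fx=4,fy=4,interpolation=cv2.INTER_CUBIC)
g=big.max(2);sat=g-big.min(2)
toN=lambda p:(np.array(p)+.5)/4-.5
roi=np.zeros(g.shape,bool);roi[120*4:212*4,160*4:265*4]=1
# bolts
for c,a,r in blobs((g<120)&roi,60,600): print('dark',toN(c),a/16,np.round(np.array(r[1])/4,1),ray(m,toN(c),.09)[0,:2])
# warm table vs neutral deck
print('deck px',im[150,190],'table',im[240,200])
for th in (14,20,26):
  k=((sat<th)&(g>115)&roi).astype(np.uint8);k=cv2.morphologyEx(k,cv2.MORPH_CLOSE,np.ones((21,21)));k=cv2.morphologyEx(k,cv2.MORPH_OPEN,np.ones((15,15)))
  for c,a,r in blobs(k,20000,999999):
    bx=ray(m,toN(cv2.boxPoints(r)),.086)[:,:2];print(th,bx.mean(0),np.linalg.norm(bx[1]-bx[0]),np.linalg.norm(bx[2]-bx[1]),np.degrees(np.arctan2(*(bx[1]-bx[0])[::-1])),np.degrees(np.arctan2(*(bx[2]-bx[1])[::-1])))
go(.4477,-.050,.10,15.8)
E
```

```text
dark [263.5071 195.7165] 6.03125 [7.5 1.5] [ 0.5226 -0.0214]
dark [239.6568 187.8288] 16.0625 [4.6 4.6] [0.5465 0.0509]
dark [218.7212 183.3712] 15.03125 [4.4 4.2] [0.5601 0.1145]
dark [197.9013 179.2329] 15.34375 [4.6 4.4] [0.5727 0.1778]
dark [176.8936 174.966 ] 16.375 [4.6 4.6] [0.5857 0.2418]
dark [222.1599 174.9383] 18.71875 [2.6 9.1] [0.5858 0.1042]
dark [198.0762 170.1731] 13.8125 [8.7 2.2] [0.6004 0.1775]
dark [227.0979 151.1774] 15.09375 [9.4 2.2] [0.6586 0.0895]
dark [203.1157 146.2131] 20.90625 [3.1 8.7] [0.6739 0.1627]
deck px [159.3333 152.6667 145.3333] table [160.3333 158.3333 145.    ]
14 [0.6371 0.1401] 0.17065097884922517 0.3018451324808013 -10.138667345258424 -101.08664039345463
20 [0.6162 0.1357] 0.3220038130572801 0.2818221969671605 -90.00159523154034 179.93329714595365
26 [0.6162 0.1357] 0.3220038130572801 0.2818221969671605 -90.00159523154034 179.93329714595365
t 16.90 pos [ 0.6298 -0.119   0.3096] yaw 53.0 -> slide [ -54.5 -186.9  209.6] roll 37.2 q7 -0.68 F [-0.4 -0.5 -0.1] w 0.704 gf 0.0
```

Call:
{"fn": "send_rows", "kwargs": {"slide": [[-9,-30,0],[-18,-60,0],[-27,-93,0],[-36,-125,20],[-45,-156,45],[-54,-187,75],[-54,-187,105],[-54,-187,130]], "roll": [5,10,15,20,26,32,37,37.2], "claw": [0.7,0.7,0.7,0.7,0.7,0.7,0.7,0.7]}}

```text
t: 17.57
eef_pos: [0.4443, -0.0493, 0.1762]
tool_rot: [0.0, 0.991, 0.135, -0.002]
contact_force: [0.8, -0.4, -0.2]
gripper_width: 0.698
grasp_force: 0.0
```

Call:
{"fn": "send_rows", "kwargs": {"slide": [[0,0,0],[0,0,20],[0,0,40],[0,0,60],[0,0,70],[0,0,70],[0,0,70],[0,0,70]], "roll": [0,0,0,0,0,0,0,0], "claw": [0.7,0.7,0.7,0.7,0.7,0.7,0.7,0.7]}}

```text
t: 18.23
eef_pos: [0.4489, -0.0497, 0.1098]
tool_rot: [0.0, 0.991, 0.137, 0.001]
contact_force: [-0.2, -0.0, 0.8]
gripper_width: 0.696
grasp_force: 0.0
```

```bash
python3 - <<'E'
from h import *
go(.4477,-.050,-.03,15.8)
m=bot.camera_model('wrist');im=bot.read_camera('wrist');s=bot.read_camera('scene')
print(proj(m,[[.4477,-.05,.011],[.5432,-.023,.011],[.4477,-.05,.1]]))
sm=bot.camera_model('scene');q=proj(sm,[.4477,-.05,.05])[0].astype(int);print(q)
cr=cv2.resize(s[q[1]-48:q[1]+48,q[0]-64:q[0]+64],(512,384),interpolation=cv2.INTER_CUBIC)
cv2.imwrite('pics/p1.png',cv2.resize(np.hstack([im,cr])[:,:,::-1],(800,300)))
E
```

```text
t 18.23 pos [ 0.4489 -0.0497  0.1098] yaw 15.8 -> slide [ -1.2   0.  139.8] roll -0.0 q7 -1.45 F [-0.2 -0.   0.8] w 0.696 gf 0.0
[[254.6945 181.0616]
 [254.6904  55.3812]
 [254.4659 222.7054]]
[234 216]
```

View pics/p1.png

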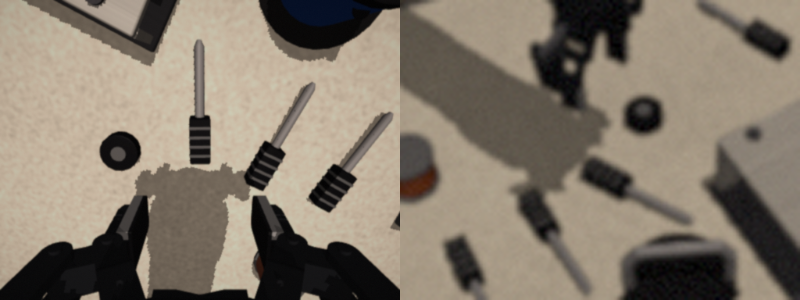

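Call:
{"fn": "send_rows", "kwargs": {"slide": [[-1,0,20],[-1,0,40],[-1,0,60],[-1,0,80],[-1,0,95],[-1,0,105],[-1,0,110],[-1,0,110]], "roll": [0,0,0,0,0,0,0,0], "claw": [0.6,0.5,0.5,0.5,0.5,0.5,0.5,0.5]}}

```text
t: 19.0
eef_pos: [0.4469, -0.0499, -0.0016]
tool_rot: [-0.0, 0.991, 0.137, -0.0]
contact_force: [1.0, -0.1, -0.3]
gripper_width: 0.499
grasp_force: 0.0
```

Call:
{"fn": "send_rows", "kwargs": {"slide": [[0,0,4],[0,0,8],[0,0,12],[0,0,16],[0,0,20],[0,0,22],[0,0,22],[0,0,22]], "roll": [0,0,0,0,0,0,0,0], "claw": [0.5,0.5,0.5,0.5,0.5,0.5,0.5,0.5]}}

```text
t: 19.67
eef_pos: [0.4468, -0.0499, -0.0234]
tool_rot: [-0.0, 0.991, 0.137, -0.0]
contact_force: [0.8, -0.3, 0.0]
gripper_width: 0.502
grasp_force: 0.0
```

Call:
{"fn": "send_rows", "kwargs": {"slide": [[0,0,1],[0,0,2],[0,0,3],[0,0,4],[0,0,5],[0,0,6],[0,0,6],[0,0,6]], "roll": [0,0,0,0,0,0,0,0], "claw": [0.5,0.5,0.5,0.5,0.5,0.5,0.5,0.5]}}

```text
t: 20.33
eef_pos: [0.4469, -0.0499, -0.0294]
tool_rot: [-0.0, 0.991, 0.137, -0.0]
contact_force: [0.3, -0.3, 0.1]
gripper_width: 0.498
grasp_force: 0.0
```

Call:
{"fn": "send_rows", "kwargs": {"slide": [[0,0,1],[0,0,2],[0,0,3],[0,0,3],[0,0,3],[0,0,3],[0,0,3],[0,0,3]], "roll": [0,0,0,0,0,0,0,0], "claw": [0.5,0.5,0.5,0.4,0.3,0.2,0.1,0], "force": 50}}

```text
t: 21.0
eef_pos: [0.447, -0.0498, -0.0321]
tool_rot: [0.0, 0.991, 0.137, 0.0]
contact_force: [-1.3, -0.8, 4.7]
gripper_width: 0.243
grasp_force: 49.3
```

Call:
{"fn": "send_rows", "kwargs": {"slide": [[0,0,0],[0,0,0],[0,0,0],[0,0,0],[0,0,-10],[0,0,-20],[0,0,-30],[0,0,-39]], "roll": [0,0,0,0,0,0,0,0], "claw": [0,0,0,0,0,0,0,0]}}

```text
t: 21.67
eef_pos: [0.4473, -0.0499, 0.008]
tool_rot: [0.0, 0.991, 0.137, 0.0]
contact_force: [0.7, 0.1, -0.4]
gripper_width: 0.246
grasp_force: 49.0
```

```bash
python3 - <<'E'
from h import *
go(.423,.0764,.0067,-11.6)
m=bot.camera_model('wrist');im=bot.read_camera('wrist');cv2.imwrite('pics/p2.png',im[:,:,::-1])
E
```

```text
t 21.67 pos [ 0.4473 -0.0499  0.008 ] yaw 15.8 -> slide [  11.  -128.2    1.3] roll 27.4 q7 -1.57 F [ 0.7  0.1 -0.4] w 0.246 gf 49.0
```

View pics/p2.png

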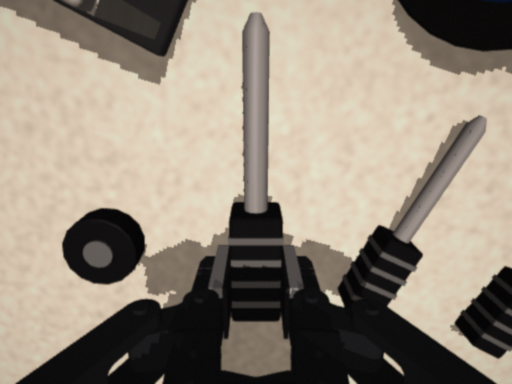

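Call:
{"fn": "send_rows", "kwargs": {"slide": [[0,0,-35],[0,0,-75],[2,-25,-75],[4,-50,-75],[6,-75,-75],[9,-100,-75],[11,-120,-75],[11,-128,-75]], "roll": [0,0,6,12,18,24,27.4,27.4], "claw": [0,0,0,0,0,0,0,0]}}

```text
t: 22.38
eef_pos: [0.4225, 0.0793, 0.0824]
tool_rot: [-0.001, 0.995, -0.101, 0.001]
contact_force: [0.8, 0.2, -0.7]
gripper_width: 0.243
grasp_force: 49.3
```

Call:
{"fn": "send_rows", "kwargs": {"slide": [[0,0,0],[0,0,0],[0,0,15],[0,0,30],[0,0,40],[0,0,40],[0,0,40],[0,0,40]], "roll": [0,0,0,0,0,0,0,0], "claw": [0,0,0,0,0,0,0,0]}}

```text
t: 23.05
eef_pos: [0.4232, 0.0758, 0.0421]
tool_rot: [-0.0, 0.995, -0.102, 0.0]
contact_force: [-0.4, -0.3, -1.0]
gripper_width: 0.238
grasp_force: 49.3
```

```bash
cat >> h.py <<'E'
O=np.array([.6297,.1335]);XS=np.array([.9796,-.2011]);YS=np.array([.2011,.9796])
def st(p): d=np.asarray(p)[...,:2]-O; return np.stack([d@XS,d@YS],-1)*1e3
def wr(x,y): return O+XS*x/1e3+YS*y/1e3
E
python3 - <<'E'
from h import *
go(*wr(-191,-97.5),.0066,-11.6)
o=bot.get_obs();z=o['eef_pos'][2]+.0433
m=bot.camera_model('wrist');im=bot.read_camera('wrist');cv2.imwrite('pics/p3.png',im[:,:,::-1])
print('axis z',z,'TCP stand',st(o['eef_pos']), 'expect tip px',proj(m,[*wr(-91,-97.5),z]))
print('expect bolts px',proj(m,[[*wr(-65,y),.09] for y in (-97.5,-32.5)]))
g=im.max(2)
for c,a,r in blobs(g<80,40,900): print('dark',c,a,st(ray(m,c,.09)))
E
```

```text
t 23.05 pos [0.4232 0.0758 0.0421] yaw -11.7 -> slide [-0.3 -0.5 35.5] roll -0.1 q7 -2.28 F [-0.4 -0.3 -1. ] w 0.238 gf 49.3
axis z 0.08539505712067874 TCP stand [-190.694  -98.017] expect tip px [[252.6268  26.4984]]
expect bolts px [[252.3039 -62.7091]
 [ 54.3396 -62.7386]]
```

View pics/p3.png

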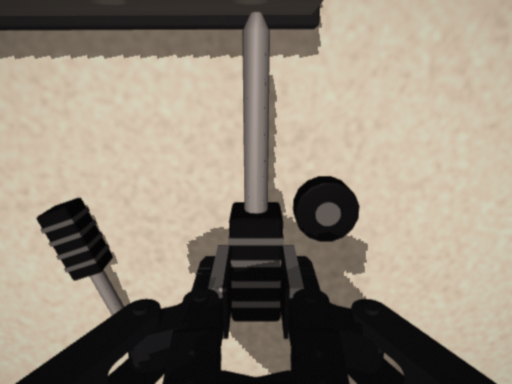

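```bash
python3 - <<'E'
from h import *
m=bot.camera_model('wrist')
print('tip st',[(z,st(ray(m,[256,12.5],z))) for z in (.08,.085,.09)])
print('neck(x=25) st',st(ray(m,[256,212],.085)),'handle',proj(m,[*wr(-166,-97.5),.0854]))
print('deck corner px',proj(m,[[*wr(-79,-135),.086],[*wr(-79,-135),.0]]), 'seen st',st(ray(m,[320,12],.086)))
c=m['camera_from_world'];print(-c[:3,:3].T@c[:3,3],st(-c[:3,:3].T@c[:3,3]))
im=cv2.imread('pics/p3.png').max(2);print(im[0:40:2,290],im[4,300:335:2],im[20,300:335:2])
g=im[60:200:20,230:285]; print([ (r,np.flatnonzero(im[r,230:285]<150)[[0,-1]]+230) for r in (30,60,100,150,200)])
E
```

```text
tip st [(0.08, array([[-85.3968, -98.4943]])), (0.085, array([[-86.2083, -98.4855]])), (0.09, array([[-87.0197, -98.4767]]))]
neck(x=25) st [[-163.8673  -98.5227]] handle [[253.6601 216.928 ]]
deck corner px [[359.4102 -10.7301]
 [317.6531  24.9635]] seen st [[ -86.2061 -121.5126]]
[0.5034 0.0592 0.2243] [-108.8129  -98.2403]
[ 50  50  51  52  51  51  51  45  33  32  31  31  28  20  40 109 118 118
 117 116] [ 51  52  51  51  51  52  51  51  52  50  80 173 202 202 204 204 204 205] [ 32  32  32  32  31  32  31  31  30  37 131 205 206 204 202 205 207 207]
[(30, array([230, 284])), (60, array([243, 269])), (100, array([243, 276])), (150, array([244, 273])), (200, array([244, 283]))]
```

Call:
{"fn": "send_rows", "kwargs": {"slide": [[0,0,9],[0,0,18],[0,0,27],[0,0,35.5],[0,0,35.5],[0,0,35.5],[0,0,35.5],[0,0,35.5]], "roll": [0,0,0,0,0,0,0,0], "claw": [0,0,0,0,0,0,0,0]}}

```text
t: 23.77
eef_pos: [0.423, 0.0764, 0.0064]
tool_rot: [-0.0, 0.995, -0.101, 0.0]
contact_force: [-0.4, -0.0, -0.4]
gripper_width: 0.24
grasp_force: 49.3
```

Call:
{"fn": "send_rows", "kwargs": {"slide": [[3,0,0],[6,0,0],[9,0,0],[12,0,0],[15,0,0],[18,0,0],[18,0,0],[18,0,0]], "roll": [0,0,0,0,0,0,0,0], "claw": [0,0,0,0,0,0,0,0]}}

```text
t: 24.43
eef_pos: [0.4405, 0.0726, 0.0062]
tool_rot: [-0.0, 0.995, -0.101, 0.0]
contact_force: [0.8, 0.6, -0.2]
gripper_width: 0.248
grasp_force: 49.3
```

Call:
{"fn": "send_rows", "kwargs": {"slide": [[3,0,0],[6,0,0],[9,0,0],[12,0,0],[15,0,0],[18,0,0],[18,0,0],[18,0,0]], "roll": [0,0,0,0,0,0,0,0], "claw": [0,0,0,0,0,0,0,0]}}

```text
t: 25.1
eef_pos: [0.4581, 0.069, 0.0062]
tool_rot: [-0.0, 0.995, -0.101, -0.0]
contact_force: [-0.4, 0.9, -0.2]
gripper_width: 0.245
grasp_force: 49.3
```

Call:
{"fn": "send_rows", "kwargs": {"slide": [[5,0,0],[10,0,0],[15,0,0],[20,0,0],[25,0,0],[30,0,0],[35,0,0],[35,0,0]], "roll": [0,0,0,0,0,0,0,0], "claw": [0,0,0,0,0,0,0,0]}}

```text
t: 25.77
eef_pos: [0.4937, 0.0618, 0.0063]
tool_rot: [-0.0, 0.995, -0.102, 0.001]
contact_force: [0.3, -0.8, -1.1]
gripper_width: 0.244
grasp_force: 49.3
```

Call:
{"fn": "send_rows", "kwargs": {"slide": [[2,0,0],[4,0,0],[6,0,0],[8,0,0],[10,0,0],[11,0,0],[12,0,0],[12,0,0]], "roll": [0,0,0,0,0,0,0,0], "claw": [0,0,0,0,0,0,0,0]}}

```text
t: 26.43
eef_pos: [0.5042, 0.0596, 0.0062]
tool_rot: [-0.0, 0.995, -0.101, 0.0]
contact_force: [0.5, -0.2, -0.6]
gripper_width: 0.242
grasp_force: 49.3
```

```bash
python3 - <<'E'
from h import *
go(*wr(-107,-97.5),.0066,-11.6);print(st(bot.get_obs()['eef_pos']))
E
```

```text
t 26.43 pos [0.5042 0.0596 0.0062] yaw -11.6 -> slide [ 1.  -0.2 -0.4] roll -0.0 q7 -2.24 F [ 0.5 -0.2 -0.6] w 0.242 gf 49.3
[-108.0223  -97.6681]
```

Call:
{"fn": "send_rows", "kwargs": {"slide": [[0.5,0,0],[1,0,0],[1.5,0,0],[2,0,0],[2.5,0,0],[3,0,0],[3,0,0],[3,0,0]], "roll": [0,0,0,0,0,0,0,0], "claw": [0,0,0,0,0,0,0,0]}}

```text
t: 27.1
eef_pos: [0.507, 0.059, 0.0062]
tool_rot: [-0.0, 0.995, -0.101, 0.0]
contact_force: [0.7, -0.2, -1.4]
gripper_width: 0.247
grasp_force: 49.3
```

Call:
{"fn": "send_rows", "kwargs": {"slide": [[0.5,0,0],[1,0,0],[1.5,0,0],[2,0,0],[2,0,0],[2,0,0],[2,0,0],[2,0,0]], "roll": [0,0,0,0,0,0,0,0], "claw": [0,0,0,0,0,0,0,0]}}

```text
t: 27.77
eef_pos: [0.5073, 0.0588, 0.0059]
tool_rot: [0.0, 0.995, -0.101, -0.001]
contact_force: [-5.2, 1.4, 1.8]
gripper_width: 0.247
grasp_force: 49.7
```

Call:
{"fn": "send_rows", "kwargs": {"slide": [[-1,0,0],[-1,0,0],[-1,0,0],[-1,0,0],[-1,0,0],[-1,0,0],[-1,0,0],[-1,0,0]], "roll": [0,0,0,0,0,0,0,0], "claw": [0.25,0.3,0.4,0.45,0.45,0.45,0.45,0.45]}}

```text
t: 28.43
eef_pos: [0.508, 0.0587, 0.0062]
tool_rot: [-0.0, 0.995, -0.101, 0.0]
contact_force: [-0.1, -0.2, 0.1]
gripper_width: 0.45
grasp_force: 0.0
```

Call:
{"fn": "send_rows", "kwargs": {"slide": [[-1,0,-10],[-1,0,-30],[-1,0,-50],[-1,0,-75],[-1,0,-100],[-1,0,-110],[-1,0,-110],[-1,0,-110]], "roll": [0,0,0,0,0,0,0,0], "claw": [0.45,0.45,0.45,0.45,0.45,0.45,0.45,0.45]}}

```text
t: 29.1
eef_pos: [0.507, 0.0588, 0.1164]
tool_rot: [0.0, 0.995, -0.101, 0.001]
contact_force: [-0.5, -0.4, -1.0]
gripper_width: 0.446
grasp_force: 0.0
```

```bash
cat >> h.py <<'E'
def handles(cam='wrist',z=.011,th=70):
    m=bot.camera_model(cam);im=bot.read_camera(cam);g=im.max(2)
    k=cv2.morphologyEx((g<th).astype(np.uint8),cv2.MORPH_CLOSE,np.ones((7,7) if cam=='wrist' else (3,3)))
    for c,a,r in blobs(k,30,5000):
        b=cv2.boxPoints(r);W=ray(m,b,z)[:,:2];l=[np.linalg.norm(W[1]-W[0]),np.linalg.norm(W[2]-W[1])]
        e=(W[1]-W[0]) if l[0]>l[1] else (W[2]-W[1])
        if .03<max(l)<.075 and min(l)<.05: print(cam,np.round(c),'ctr',W.mean(0),'mm',np.round(np.array(l)*1e3),'az %.1f'%((np.degrees(np.arctan2(e[1],e[0]))+90)%180-90))
E
python3 - <<'E'
from h import *
handles('wrist');handles('top',th=80)
go(.4378,-.1261,.11,-10.7)
E
```

```text
wrist [509. 310.] ctr [ 0.3235 -0.1597] mm [ 6. 33.] az 1.6
wrist [254. 193.] ctr [0.4925 0.063 ] mm [27. 51.] az -10.9
wrist [150.  98.] ctr [0.5889 0.1286] mm [36.  9.] az -56.9
wrist [21. 99.] ctr [0.6097 0.2302] mm [13. 40.] az 36.7
top [194. 228.] ctr [0.4237 0.1982] mm [21. 50.] az 7.6
top [322. 225.] ctr [ 0.4348 -0.2098] mm [50. 21.] az -14.5
top [369. 223.] ctr [ 0.4386 -0.363 ] mm [48. 48.] az -90.0
top [295. 223.] ctr [ 0.439  -0.1257] mm [49. 20.] az -9.8
top [369. 202.] ctr [ 0.506  -0.3641] mm [48. 42.] az -90.0
top [113. 198.] ctr [0.5201 0.4616] mm [39. 39.] az 1.1
top [369. 181.] ctr [ 0.5738 -0.3636] mm [52. 49.] az -90.0
t 29.20 pos [0.5059 0.0587 0.115 ] yaw -11.6 -> slide [-29.4 194.7   5. ] roll -0.9 q7 -2.15 F [-0.6  0.4 -0.1] w 0.448 gf 0.0
```

Call:
{"fn": "send_rows", "kwargs": {"slide": [[-4,27,0],[-9,57,0],[-14,92,0],[-19,127,0],[-24,160,20],[-29,185,40],[-29,195,60],[-29,195,80]], "roll": [-1,-1,-1,-1,-1,-1,-1,-1], "claw": [0.5,0.5,0.5,0.5,0.5,0.5,0.5,0.5]}}

```text
t: 29.87
eef_pos: [0.4367, -0.1293, 0.0341]
tool_rot: [0.001, 0.995, -0.095, -0.001]
contact_force: [0.9, 0.6, 0.3]
gripper_width: 0.493
grasp_force: 0.0
```

Call:
{"fn": "send_rows", "kwargs": {"slide": [[0,0,5],[0,0,15],[0,0,20],[0,0,20],[0,0,20],[0,0,20],[0,0,20],[0,0,20]], "roll": [0,0,0,0,0,0,0,0], "claw": [0.5,0.5,0.5,0.5,0.5,0.5,0.5,0.5]}}

```text
t: 30.53
eef_pos: [0.4398, -0.1262, 0.0168]
tool_rot: [0.0, 0.996, -0.093, 0.001]
contact_force: [0.7, -0.1, 0.8]
gripper_width: 0.502
grasp_force: 0.0
```

```bash
python3 - <<'E'
from h import *
handles('wrist')
go(.4384,-.126,-.031,-10.5)
E
```

```text
wrist [ 29. 300.] ctr [0.4122 0.0253] mm [38. 51.] az -20.7
wrist [255. 225.] ctr [ 0.4387 -0.126 ] mm [22. 59.] az -9.6
t 30.58 pos [ 0.4397 -0.1262  0.0167] yaw -10.6 -> slide [-1.3 -0.  47.7] roll -0.1 q7 -1.78 F [-0.1 -0.1 -0.7] w 0.502 gf 0.0
```

Call:
{"fn": "send_rows", "kwargs": {"slide": [[-1,0,10],[-1,0,20],[-1,0,30],[-1,0,40],[-1,0,46],[-1,0,48],[-1,0,48],[-1,0,48]], "roll": [0,0,0,0,0,0,0,0], "claw": [0.5,0.5,0.5,0.5,0.5,0.5,0.5,0.5]}}

```text
t: 31.25
eef_pos: [0.4383, -0.1259, -0.032]
tool_rot: [-0.0, 0.996, -0.093, -0.0]
contact_force: [-0.7, 0.5, -0.7]
gripper_width: 0.502
grasp_force: 0.0
```

Call:
{"fn": "send_rows", "kwargs": {"slide": [[0,0,0],[0,0,0],[0,0,0],[0,0,0],[0,0,0],[0,0,0],[0,0,0],[0,0,0]], "roll": [0,0,0,0,0,0,0,0], "claw": [0.4,0.3,0.2,0.1,0,0,0,0], "force": 50}}

```text
t: 31.92
eef_pos: [0.4388, -0.1261, -0.0312]
tool_rot: [0.0, 0.996, -0.093, 0.001]
contact_force: [-0.6, -0.0, 5.9]
gripper_width: 0.244
grasp_force: 49.6
```

Call:
{"fn": "send_rows", "kwargs": {"slide": [[0,0,-10],[0,0,-25],[0,0,-45],[0,0,-65],[0,0,-85],[0,0,-105],[0,0,-114],[0,0,-114]], "roll": [0,0,0,0,0,0,0,0], "claw": [0,0,0,0,0,0,0,0]}}

```text
t: 32.58
eef_pos: [0.4398, -0.1264, 0.0844]
tool_rot: [0.0, 0.996, -0.093, 0.002]
contact_force: [0.2, 0.1, -1.2]
gripper_width: 0.241
grasp_force: 49.0
```

```bash
python3 - <<'E'
from h import *
go(*wr(-189,-32.5),.083,-11.6)
E
```

```text
t 32.58 pos [ 0.4398 -0.1264  0.0844] yaw -10.6 -> slide [ -50.9 -261.2    1.4] roll 1.0 q7 -1.73 F [ 0.2  0.1 -1.2] w 0.241 gf 49.0
```

Call:
{"fn": "send_rows", "kwargs": {"slide": [[-6,-30,0],[-13,-65,0],[-19,-100,0],[-26,-135,0],[-33,-170,0],[-40,-205,0],[-46,-238,0],[-51,-261,0]], "roll": [0,0,0,0.5,1,1,1,1], "claw": [0,0,0,0,0,0,0,0]}}

```text
t: 33.25
eef_pos: [0.4353, 0.1432, 0.0813]
tool_rot: [-0.0, 0.995, -0.1, -0.001]
contact_force: [0.2, -0.6, -0.2]
gripper_width: 0.244
grasp_force: 49.1
```

Call:
{"fn": "send_rows", "kwargs": {"slide": [[0,0,0],[0,0,0],[0,0,10],[0,0,25],[0,0,45],[0,0,60],[0,0,60],[0,0,60]], "roll": [0,0,0,0,0,0,0,0], "claw": [0,0,0,0,0,0,0,0]}}

```text
t: 33.92
eef_pos: [0.4351, 0.1382, 0.021]
tool_rot: [0.001, 0.995, -0.102, -0.001]
contact_force: [-0.1, 0.6, -0.4]
gripper_width: 0.246
grasp_force: 49.1
```

```bash
cat >> h.py <<'E'
def rod(z):
    m=bot.camera_model('wrist');im=bot.read_camera('wrist').astype(int);b=im[:,:,0]-im[:,:,2];g=im.max(2)
    k=((b<9)&(g>85)&(g<190)).astype(np.uint8);k[:,:215]=0;k[:,300:]=0;k[225:]=0
    k=cv2.morphologyEx(k,cv2.MORPH_OPEN,np.ones((5,5)))
    for c,a,r in blobs(k,800,30000):
        bx=cv2.boxPoints(r);mid=[(bx[i]+bx[(i+1)%4])/2 for i in range(4)];t=min(mid,key=lambda p:p[1]);n=max(mid,key=lambda p:p[1])
        print('rod px',t,n,'stand tip',st(ray(m,t,z))[0],'neck',st(ray(m,n,z))[0],'TCP',st(bot.get_obs()['eef_pos']))
E
python3 - <<'E'
from h import *
go(*wr(-189,-32.5),.008,-11.6)
rod(bot.get_obs()['eef_pos'][2]+.042)
E
```

```text
t 33.92 pos [0.4351 0.1382 0.021 ] yaw -11.7 -> slide [ 2.5 -2.1 13. ] roll -0.1 q7 -2.46 F [-0.1  0.6 -0.4] w 0.246 gf 49.1
```

Call:
{"fn": "send_rows", "kwargs": {"slide": [[0,-2,3],[0,-2,8],[0,-2,13],[0,-2,13],[0,-2,13],[0,-2,13],[0,-2,13],[0,-2,13]], "roll": [0,0,0,0,0,0,0,0], "claw": [0,0,0,0,0,0,0,0]}}

```text
t: 34.63
eef_pos: [0.4368, 0.1419, 0.0094]
tool_rot: [-0.0, 0.995, -0.101, 0.0]
contact_force: [0.0, 0.3, -0.8]
gripper_width: 0.244
grasp_force: 49.1
```

```bash
python3 - <<'E'
from h import *
go(*wr(-105,-32.5),.008,-11.6)
E
```

```text
t 34.63 pos [0.4368 0.1419 0.0094] yaw -11.6 -> slide [85.7  1.9  1.4] roll -0.0 q7 -2.48 F [ 0.   0.3 -0.8] w 0.244 gf 49.1
```

Call:
{"fn": "send_rows", "kwargs": {"slide": [[0,2,1],[2,2,1],[5,2,1],[9,2,1],[14,2,1],[20,2,1],[25,2,1],[30,2,1]], "roll": [0,0,0,0,0,0,0,0], "claw": [0,0,0,0,0,0,0,0]}}

```text
t: 35.3
eef_pos: [0.4665, 0.1337, 0.0082]
tool_rot: [-0.0, 0.995, -0.101, 0.0]
contact_force: [0.2, 0.1, -1.0]
gripper_width: 0.244
grasp_force: 49.1
```

Call:
{"fn": "send_rows", "kwargs": {"slide": [[2,0,0],[4,0,0],[6,0,0],[8,0,0],[8,0,0],[8,0,0],[8,0,0],[8,0,0]], "roll": [0,0,0,0,0,0,0,0], "claw": [0,0,0,0,0,0,0,0]}}

```text
t: 35.97
eef_pos: [0.4733, 0.1323, 0.0082]
tool_rot: [0.0, 0.995, -0.101, -0.0]
contact_force: [-0.7, 0.4, -1.0]
gripper_width: 0.248
grasp_force: 49.1
```

```bash
python3 - <<'E'
from h import *
go(*wr(-105,-32.5),.008,-11.6)
E
```

```text
t 35.97 pos [0.4733 0.1323 0.0082] yaw -11.6 -> slide [48.  -0.2  0.2] roll -0.0 q7 -2.42 F [-0.7  0.4 -1. ] w 0.248 gf 49.1
```

Call:
{"fn": "send_rows", "kwargs": {"slide": [[5,0,0],[10,0,0],[15,0,0],[20,0,0],[25,0,0],[30,0,0],[35,0,0],[40,0,0]], "roll": [0,0,0,0,0,0,0,0], "claw": [0,0,0,0,0,0,0,0]}}

```text
t: 36.63
eef_pos: [0.5132, 0.124, 0.0081]
tool_rot: [0.0, 0.995, -0.101, -0.0]
contact_force: [-0.0, -0.4, -0.6]
gripper_width: 0.243
grasp_force: 49.1
```

Call:
{"fn": "send_rows", "kwargs": {"slide": [[1,0,0],[2,0,0],[3,0,0],[4,0,0],[5,0,0],[6,0,0],[7,0,0],[7,0,0]], "roll": [0,0,0,0,0,0,0,0], "claw": [0,0,0,0,0,0,0,0]}}

```text
t: 37.3
eef_pos: [0.5197, 0.1228, 0.0082]
tool_rot: [-0.0, 0.995, -0.101, 0.0]
contact_force: [-0.2, 0.5, -0.5]
gripper_width: 0.242
grasp_force: 49.1
```

Call:
{"fn": "send_rows", "kwargs": {"slide": [[0.5,0,0],[1,0,0],[1.5,0,0],[2,0,0],[2,0,0],[2,0,0],[2,0,0],[2,0,0]], "roll": [0,0,0,0,0,0,0,0], "claw": [0,0,0,0,0,0,0,0]}}

```text
t: 37.97
eef_pos: [0.5215, 0.1224, 0.0082]
tool_rot: [-0.0, 0.995, -0.101, 0.0]
contact_force: [0.5, 0.3, -0.4]
gripper_width: 0.244
grasp_force: 49.1
```

Call:
{"fn": "send_rows", "kwargs": {"slide": [[0.5,0,0],[1,0,0],[1.5,0,0],[2,0,0],[2,0,0],[2,0,0],[2,0,0],[2,0,0]], "roll": [0,0,0,0,0,0,0,0], "claw": [0,0,0,0,0,0,0,0]}}

```text
t: 38.63
eef_pos: [0.5219, 0.1222, 0.008]
tool_rot: [0.0, 0.995, -0.101, -0.001]
contact_force: [-4.5, 1.4, 1.3]
gripper_width: 0.244
grasp_force: 49.6
```

Call:
{"fn": "send_rows", "kwargs": {"slide": [[0.5,0,0],[1,0,0],[1.5,0,0],[2,0,0],[2,0,0],[2,0,0],[2,0,0],[2,0,0]], "roll": [0,0,0,0,0,0,0,0], "claw": [0,0,0,0,0,0,0,0]}}

```text
t: 39.3
eef_pos: [0.5218, 0.1222, 0.0077]
tool_rot: [0.001, 0.995, -0.101, -0.003]
contact_force: [-9.4, 2.6, 6.2]
gripper_width: 0.245
grasp_force: 50.0
```

Call:
{"fn": "send_rows", "kwargs": {"slide": [[-3,0,0],[-3,0,0],[-3,0,0],[-3,0,0],[-3,0,0],[-3,0,0],[-3,0,0],[-3,0,0]], "roll": [0,0,0,0,0,0,0,0], "claw": [0.25,0.3,0.4,0.45,0.45,0.45,0.45,0.45]}}

```text
t: 39.97
eef_pos: [0.5226, 0.1221, 0.0082]
tool_rot: [-0.0, 0.995, -0.101, 0.0]
contact_force: [-0.8, -0.0, 0.3]
gripper_width: 0.449
grasp_force: 0.0
```

Call:
{"fn": "send_rows", "kwargs": {"slide": [[0,0,-10],[0,0,-30],[0,0,-50],[0,0,-75],[0,0,-100],[0,0,-110],[0,0,-110],[0,0,-110]], "roll": [0,0,0,0,0,0,0,0], "claw": [0.45,0.45,0.45,0.45,0.45,0.45,0.45,0.45]}}

```text
t: 40.63
eef_pos: [0.5226, 0.1221, 0.1184]
tool_rot: [-0.0, 0.995, -0.101, 0.001]
contact_force: [-0.0, 0.0, -0.0]
gripper_width: 0.45
grasp_force: 0.0
```

```bash
python3 - <<'E'
from h import *
handles('top',th=80);handles('wrist',z=.061)
go(.434,-.210,.115,-13.5)
print(st([[.434,-.21]]))
E
```

```text
top [322. 225.] ctr [ 0.4348 -0.2098] mm [50. 21.] az -14.5
top [369. 223.] ctr [ 0.4399 -0.3621] mm [49. 47.] az -27.3
top [369. 202.] ctr [ 0.506  -0.3641] mm [48. 42.] az -90.0
top [113. 198.] ctr [0.5201 0.4616] mm [39. 39.] az 1.1
top [369. 181.] ctr [ 0.5738 -0.3636] mm [52. 49.] az -90.0
wrist [372. 266.] ctr [0.4456 0.0435] mm [34. 41.] az 33.9
wrist [337. 194.] ctr [0.5103 0.0623] mm [43. 23.] az -13.3
wrist [253. 195.] ctr [0.5219 0.123 ] mm [21. 43.] az -10.9
wrist [488.  26.] ctr [ 0.6001 -0.0417] mm [34. 37.] az 1.7
t 40.73 pos [0.5215 0.1217 0.1169] yaw -11.6 -> slide [-18.8 342.5   1.9] roll 1.9 q7 -2.28 F [-0.6  0.5 -0.6] w 0.450 gf 0.0
[[-122.6299 -375.8479]]
```

Call:
{"fn": "send_rows", "kwargs": {"slide": [[-2,30,0],[-4,68,0],[-6,106,0],[-8,144,0],[-10,182,0],[-12,220,0],[-14,258,0],[-16,290,0]], "roll": [0,0,0,0,0,0,0,0], "claw": [0.5,0.5,0.5,0.5,0.5,0.5,0.5,0.5]}}

```text
t: 41.4
eef_pos: [0.4461, -0.1611, 0.1168]
tool_rot: [0.0, 0.995, -0.102, -0.001]
contact_force: [0.7, -0.3, -0.3]
gripper_width: 0.501
grasp_force: 0.0
```

Call:
{"fn": "send_rows", "kwargs": {"slide": [[-2,30,20],[-3,52,50],[-3,52,80],[-3,52,100],[-3,52,100],[-3,52,100],[-3,52,100],[-3,52,100]], "roll": [0,1,2,2,2,2,2,2], "claw": [0.5,0.5,0.5,0.5,0.5,0.5,0.5,0.5]}}

```text
t: 42.07
eef_pos: [0.436, -0.2089, 0.0193]
tool_rot: [0.0, 0.993, -0.118, 0.001]
contact_force: [0.1, -0.6, 0.3]
gripper_width: 0.507
grasp_force: 0.0
```

```bash
python3 - <<'E'
from h import *
handles('wrist')
go(.4345,-.210,-.029,-13.5)
E
```

```text
wrist [258. 224.] ctr [ 0.4341 -0.2105] mm [58. 22.] az -15.3
wrist [504. 175.] ctr [ 0.4312 -0.3538] mm [ 9. 43.] az -0.3
wrist [502.  33.] ctr [ 0.5046 -0.3538] mm [10. 36.] az -0.3
wrist [29. 12.] ctr [ 0.5694 -0.1302] mm [37. 14.] az 76.5
t 42.12 pos [ 0.4361 -0.209   0.0194] yaw -13.6 -> slide [-1.3  1.3 48.4] roll -0.1 q7 -1.64 F [ 0.8  0.5 -0.6] w 0.503 gf 0.0
```

Call:
{"fn": "send_rows", "kwargs": {"slide": [[-1,1,10],[-1,1,20],[-1,1,30],[-1,1,40],[-1,1,46],[-1,1,48],[-1,1,48],[-1,1,48]], "roll": [1,1,1,1,1,1,1,1], "claw": [0.5,0.5,0.5,0.5,0.5,0.5,0.5,0.5]}}

```text
t: 42.78
eef_pos: [0.4337, -0.2097, -0.0299]
tool_rot: [-0.0, 0.992, -0.127, -0.0]
contact_force: [0.3, -0.7, -0.3]
gripper_width: 0.504
grasp_force: 0.0
```

Call:
{"fn": "send_rows", "kwargs": {"slide": [[0,0,0],[0,0,0],[0,0,0],[0,0,0],[0,0,0],[0,0,0],[0,0,0],[0,0,0]], "roll": [0,0,0,0,0,0,0,0], "claw": [0.4,0.3,0.2,0.1,0,0,0,0], "force": 50}}

```text
t: 43.45
eef_pos: [0.4342, -0.2099, -0.0292]
tool_rot: [0.0, 0.992, -0.127, 0.001]
contact_force: [-1.7, 0.4, 6.4]
gripper_width: 0.241
grasp_force: 49.5
```

Call:
{"fn": "send_rows", "kwargs": {"slide": [[0,0,-10],[0,0,-25],[0,0,-45],[0,0,-65],[0,0,-85],[0,0,-105],[0,0,-114],[0,0,-114]], "roll": [0,0,0,0,0,0,0,0], "claw": [0,0,0,0,0,0,0,0]}}

```text
t: 44.12
eef_pos: [0.4352, -0.2104, 0.0864]
tool_rot: [0.001, 0.992, -0.127, 0.002]
contact_force: [0.8, 0.2, -0.9]
gripper_width: 0.242
grasp_force: 49.0
```

```bash
python3 - <<'E'
from h import *
go(*wr(-189,32.5),.085,-11.6)
E
```

```text
t 44.12 pos [ 0.4352 -0.2104  0.0864] yaw -14.6 -> slide [ -89.2 -404.3    1.4] roll -3.0 q7 -1.61 F [ 0.8  0.2 -0.9] w 0.242 gf 49.0
```

Call:
{"fn": "send_rows", "kwargs": {"slide": [[-6,-25,0],[-13,-58,0],[-20,-91,0],[-27,-124,0],[-34,-157,0],[-41,-190,0],[-48,-220,0],[-55,-250,0]], "roll": [0,0,0,0,0,0,0,0], "claw": [0,0,0,0,0,0,0,0]}}

```text
t: 44.78
eef_pos: [0.4426, 0.0476, 0.0832]
tool_rot: [0.0, 0.992, -0.127, -0.001]
contact_force: [0.2, 0.0, -1.2]
gripper_width: 0.241
grasp_force: 49.1
```

Call:
{"fn": "send_rows", "kwargs": {"slide": [[-7,-32,0],[-14,-64,0],[-20,-94,0],[-25,-120,0],[-30,-138,0],[-34,-154,0],[-34,-154,0],[-34,-154,0]], "roll": [0,-1,-2,-3,-3,-3,-3,-3], "claw": [0,0,0,0,0,0,0,0]}}

```text
t: 45.45
eef_pos: [0.4487, 0.204, 0.0831]
tool_rot: [0.0, 0.995, -0.1, -0.001]
contact_force: [-0.1, -0.7, -0.5]
gripper_width: 0.24
grasp_force: 49.1
```

Call:
{"fn": "send_rows", "kwargs": {"slide": [[0,0,15],[0,0,30],[0,0,45],[0,0,60],[0,0,70],[0,0,75],[0,0,75],[0,0,75]], "roll": [0,0,0,0,0,0,0,0], "claw": [0,0,0,0,0,0,0,0]}}

```text
t: 46.12
eef_pos: [0.4497, 0.2033, 0.0092]
tool_rot: [0.0, 0.995, -0.102, -0.0]
contact_force: [1.2, -0.3, -0.4]
gripper_width: 0.241
grasp_force: 49.1
```

Call:
{"fn": "send_rows", "kwargs": {"slide": [[0,0,0],[0,0,0],[0,0,0],[0,0,0],[0,0,0],[0,0,0],[0,0,0],[0,0,0]], "roll": [0,0,0,0,0,0,0,0], "claw": [0,0,0,0,0,0,0,0]}}

```text
t: 46.78
eef_pos: [0.4496, 0.2036, 0.0092]
tool_rot: [0.0, 0.995, -0.101, 0.0]
contact_force: [-0.6, -0.3, -1.0]
gripper_width: 0.239
grasp_force: 49.1
```

```bash
python3 - <<'E'
from h import *
go(*wr(-105,32.5),.010,-11.6)
E
```

```text
t 46.78 pos [0.4496 0.2036 0.0092] yaw -11.6 -> slide [85.5 -0.  -0.8] roll -0.0 q7 -2.60 F [-0.6 -0.3 -1. ] w 0.239 gf 49.1
```

Call:
{"fn": "send_rows", "kwargs": {"slide": [[3,0,-1],[6,0,-1],[9,0,-1],[13,0,-1],[17,0,-1],[21,0,-1],[25,0,-1],[30,0,-1]], "roll": [0,0,0,0,0,0,0,0], "claw": [0,0,0,0,0,0,0,0]}}

```text
t: 47.45
eef_pos: [0.4793, 0.1975, 0.0102]
tool_rot: [0.0, 0.995, -0.101, -0.0]
contact_force: [-0.1, 1.0, -0.7]
gripper_width: 0.241
grasp_force: 49.1
```

Call:
{"fn": "send_rows", "kwargs": {"slide": [[3,0,0],[6,0,0],[9,0,0],[12,0,0],[12,0,0],[12,0,0],[12,0,0],[12,0,0]], "roll": [0,0,0,0,0,0,0,0], "claw": [0,0,0,0,0,0,0,0]}}

```text
t: 48.12
eef_pos: [0.4905, 0.1953, 0.0102]
tool_rot: [0.0, 0.995, -0.101, -0.0]
contact_force: [-0.9, -0.0, -1.1]
gripper_width: 0.245
grasp_force: 49.1
```

```bash
python3 - <<'E'
from h import *
go(*wr(-105,32.5),.010,-11.6)
E
```

```text
t 48.12 pos [0.4905 0.1953 0.0102] yaw -11.6 -> slide [43.7  0.   0.2] roll -0.0 q7 -2.53 F [-0.9 -0.  -1.1] w 0.245 gf 49.1
```

Call:
{"fn": "send_rows", "kwargs": {"slide": [[5,0,0],[10,0,0],[15,0,0],[20,0,0],[25,0,0],[30,0,0],[35,0,0],[39,0,0]], "roll": [0,0,0,0,0,0,0,0], "claw": [0,0,0,0,0,0,0,0]}}

```text
t: 48.78
eef_pos: [0.5297, 0.1871, 0.0102]
tool_rot: [-0.0, 0.995, -0.101, 0.0]
contact_force: [-0.8, 0.3, -0.5]
gripper_width: 0.238
grasp_force: 49.1
```

Call:
{"fn": "send_rows", "kwargs": {"slide": [[1,0,0],[2,0,0],[3,0,0],[4,0,0],[5,0,0],[6,0,0],[6,0,0],[6,0,0]], "roll": [0,0,0,0,0,0,0,0], "claw": [0,0,0,0,0,0,0,0]}}

```text
t: 49.45
eef_pos: [0.5349, 0.1862, 0.0102]
tool_rot: [-0.0, 0.995, -0.101, 0.0]
contact_force: [-0.2, -0.4, -1.0]
gripper_width: 0.244
grasp_force: 49.1
```

Call:
{"fn": "send_rows", "kwargs": {"slide": [[0.5,0,0],[1,0,0],[1.5,0,0],[2,0,0],[2,0,0],[2,0,0],[2,0,0],[2,0,0]], "roll": [0,0,0,0,0,0,0,0], "claw": [0,0,0,0,0,0,0,0]}}

```text
t: 50.12
eef_pos: [0.535, 0.1861, 0.0099]
tool_rot: [0.0, 0.995, -0.101, -0.001]
contact_force: [-4.7, 1.2, 2.5]
gripper_width: 0.242
grasp_force: 49.5
```

Call:
{"fn": "send_rows", "kwargs": {"slide": [[-2,0,0],[-2,0,0],[-2,0,0],[-2,0,0],[-2,0,0],[-2,0,0],[-2,0,0],[-2,0,0]], "roll": [0,0,0,0,0,0,0,0], "claw": [0.25,0.3,0.4,0.45,0.45,0.45,0.45,0.45]}}

```text
t: 50.78
eef_pos: [0.535, 0.1861, 0.0102]
tool_rot: [-0.0, 0.995, -0.101, 0.0]
contact_force: [-0.5, -0.3, 0.3]
gripper_width: 0.452
grasp_force: 0.0
```

Call:
{"fn": "send_rows", "kwargs": {"slide": [[0,0,-10],[0,0,-30],[0,0,-50],[0,0,-75],[0,0,-100],[0,0,-130],[0,0,-140],[0,0,-140]], "roll": [0,0,0,0,0,0,0,0], "claw": [0.45,0.45,0.45,0.45,0.45,0.45,0.45,0.45]}}

```text
t: 51.45
eef_pos: [0.5369, 0.1872, 0.154]
tool_rot: [-0.001, 0.995, -0.101, 0.003]
contact_force: [1.2, 0.9, -0.0]
gripper_width: 0.453
grasp_force: 0.0
```

```bash
python3 - <<'E'
from h import *
handles('top',th=80);handles('wrist',z=.061);handles('wrist',z=.011)
go(.4242,.198,.11,8.2)
E
```

```text
top [247. 232.] ctr [0.4112 0.0312] mm [35. 38.] az 0.0
top [369. 223.] ctr [ 0.4386 -0.363 ] mm [48. 48.] az -90.0
top [ 14. 223.] ctr [0.4352 0.7798] mm [70. 23.] az -14.1
top [369. 202.] ctr [ 0.5084 -0.3618] mm [50. 43.] az -45.4
top [113. 198.] ctr [0.5201 0.4616] mm [39. 39.] az 1.1
top [369. 181.] ctr [ 0.5743 -0.3617] mm [54. 46.] az -31.5
wrist [425. 250.] ctr [0.4448 0.0517] mm [33. 42.] az 35.6
wrist [405. 181.] ctr [0.5119 0.0653] mm [45. 28.] az -14.7
wrist [330. 182.] ctr [0.5236 0.1257] mm [43. 22.] az -13.3
wrist [255. 182.] ctr [0.5351 0.1865] mm [23. 43.] az -10.9
wrist [425. 249.] ctr [0.4135 0.0298] mm [40. 51.] az 35.6
wrist [404. 180.] ctr [0.4929 0.0462] mm [53. 33.] az -15.1
wrist [329. 181.] ctr [0.5068 0.1177] mm [51. 26.] az -13.4
wrist [254. 181.] ctr [0.5206 0.1896] mm [27. 51.] az -10.9
wrist [356.  98.] ctr [0.5799 0.0839] mm [35.  8.] az -56.6
t 51.60 pos [0.5341 0.1856 0.1493] yaw -11.6 -> slide [-110.1   10.    39.3] roll -19.8 q7 -2.38 F [ 0.2  0.4 -0.5] w 0.450 gf 0.0
```

Call:
{"fn": "send_rows", "kwargs": {"slide": [[-20,2,0],[-45,4,0],[-70,6,0],[-90,8,0],[-110,10,0],[-110,10,20],[-110,10,40],[-110,10,40]], "roll": [-4,-8,-12,-16,-20,-20,-20,-20], "claw": [0.5,0.5,0.5,0.5,0.5,0.5,0.5,0.5]}}

```text
t: 52.27
eef_pos: [0.4216, 0.1966, 0.1062]
tool_rot: [0.001, 0.997, 0.073, -0.004]
contact_force: [-1.0, 0.0, -0.2]
gripper_width: 0.499
grasp_force: 0.0
```

Call:
{"fn": "send_rows", "kwargs": {"slide": [[0,0,15],[0,0,30],[0,0,40],[0,0,40],[0,0,40],[0,0,40],[0,0,40],[0,0,40]], "roll": [0,0,0,0,0,0,0,0], "claw": [0.5,0.5,0.5,0.5,0.5,0.5,0.5,0.5]}}

```text
t: 52.93
eef_pos: [0.4256, 0.1988, 0.0709]
tool_rot: [-0.0, 0.997, 0.073, 0.001]
contact_force: [-0.6, 0.7, -0.1]
gripper_width: 0.5
grasp_force: 0.0
```

```bash
python3 - <<'E'
from h import *
handles('wrist')
go(.4242,.198,-.029,8.2)
cv2.imwrite('pics/d1.png',bot.read_camera('wrist')[:,:,::-1])
E
```

```text
wrist [468. 238.] ctr [0.4138 0.03  ] mm [41. 52.] az 57.2
t 52.98 pos [0.4255 0.1987 0.0708] yaw 8.4 -> slide [-1.4  0.5 99.8] roll 0.2 q7 -2.24 F [-0.   0.2 -0.5] w 0.505 gf 0.0
```

View pics/d1.png

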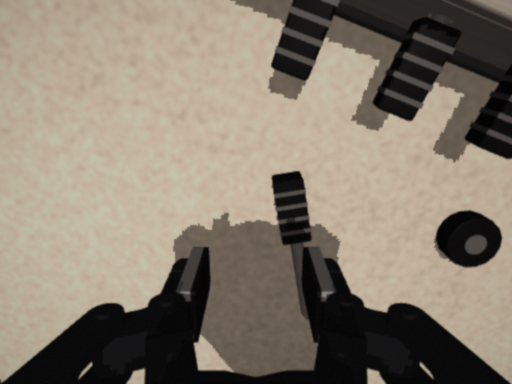

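The picture shows D knocked aside. Its handle is at pixel (292,208), with the top end at (287,173) and the bottom end at (297,243), and the rod points at the robot. The other three pins are home.

```bash
python3 - <<'E'
from h import *
m=bot.camera_model('wrist')
p=ray(m,[[287.5,173],[292,208],[297,243.5],[303,318]],.014);print(p,np.linalg.norm(p[0]-p[2]))
d=p[0]-p[2];az=np.degrees(np.arctan2(d[1],d[0]));c=(p[0]+p[2])/2;print('c',c,'az',az,np.hypot(*c[:2]))
d=p[1]-p[3];print(np.degrees(np.arctan2(d[1],d[0])))
go(c[0],c[1],-.029,az)
E
```

```text
[[0.4459 0.1778 0.014 ]
 [0.42   0.1698 0.014 ]
 [0.3919 0.1608 0.014 ]
 [0.3251 0.1432 0.014 ]] 0.05667156185535196
c [0.4189 0.1693 0.014 ] az 17.494907475967057 0.45182758829693936
15.659736642813415
t 53.03 pos [0.4254 0.1986 0.0707] yaw 8.4 -> slide [-10.7  28.   99.7] roll -9.1 q7 -2.24 F [0.9 0.  0.1] w 0.504 gf 0.0
```

Call:
{"fn": "send_rows", "kwargs": {"slide": [[-4,10,0],[-8,20,0],[-10,28,0],[-10,28,0],[-10,28,15],[-10,28,30],[-10,28,45],[-10,28,50]], "roll": [-4,-8,-8,-8,-8,-8,-8,-8], "claw": [0.55,0.55,0.55,0.55,0.55,0.55,0.55,0.55]}}

```text
t: 53.7
eef_pos: [0.4186, 0.1693, 0.0188]
tool_rot: [0.0, 0.99, 0.141, -0.001]
contact_force: [-0.5, -0.3, 0.2]
gripper_width: 0.548
grasp_force: 0.0
```

Call:
{"fn": "send_rows", "kwargs": {"slide": [[0,0,0],[0,0,0],[0,0,0],[0,0,0],[0,0,0],[0,0,0],[0,0,0],[0,0,0]], "roll": [0,0,0,0,0,0,0,0], "claw": [0.55,0.55,0.55,0.55,0.55,0.55,0.55,0.55]}}

```text
t: 54.37
eef_pos: [0.4194, 0.1694, 0.0204]
tool_rot: [-0.0, 0.99, 0.142, 0.0]
contact_force: [0.0, -0.2, -0.2]
gripper_width: 0.548
grasp_force: 0.0
```

```bash
python3 - <<'E'
from h import *
handles('wrist',th=60);handles('wrist',th=45)
go(.4195,.1696,-.029,16.6)
E
```

```text
wrist [499. 157.] ctr [0.4963 0.0506] mm [18. 36.] az 29.7
wrist [252. 221.] ctr [0.4174 0.1699] mm [22. 58.] az 19.1
wrist [500. 157.] ctr [0.496  0.0505] mm [18. 35.] az 29.7
t 54.47 pos [0.4193 0.1693 0.0202] yaw 16.4 -> slide [ 0.3 -0.2 49.2] roll -0.2 q7 -2.13 F [ 0.2 -0.2  0.8] w 0.551 gf 0.0
```

Call:
{"fn": "send_rows", "kwargs": {"slide": [[-1,0,10],[-1,0,20],[-1,0,30],[-1,0,40],[-1,0,46],[-1,0,49],[-1,0,49],[-1,0,49]], "roll": [-1.5,-1.5,-1.5,-1.5,-1.5,-1.5,-1.5,-1.5], "claw": [0.5,0.5,0.5,0.5,0.5,0.5,0.5,0.5]}}

```text
t: 55.13
eef_pos: [0.4182, 0.1692, -0.029]
tool_rot: [0.0, 0.988, 0.155, -0.0]
contact_force: [0.4, -0.4, 0.1]
gripper_width: 0.501
grasp_force: 0.0
```

Call:
{"fn": "send_rows", "kwargs": {"slide": [[0,0,0],[0,0,0],[0,0,0],[0,0,0],[0,0,0],[0,0,0],[0,0,0],[0,0,0]], "roll": [0,0,0,0,0,0,0,0], "claw": [0.4,0.3,0.2,0.1,0,0,0,0], "force": 50}}

```text
t: 55.8
eef_pos: [0.4188, 0.1693, -0.0282]
tool_rot: [-0.0, 0.988, 0.155, 0.001]
contact_force: [-1.1, -0.2, 5.2]
gripper_width: 0.246
grasp_force: 49.5
```

Call:
{"fn": "send_rows", "kwargs": {"slide": [[0,0,-10],[0,0,-25],[0,0,-45],[0,0,-65],[0,0,-85],[0,0,-105],[0,0,-114],[0,0,-114]], "roll": [0,0,0,0,0,0,0,0], "claw": [0,0,0,0,0,0,0,0]}}

```text
t: 56.47
eef_pos: [0.4198, 0.1696, 0.0873]
tool_rot: [-0.0, 0.988, 0.155, 0.002]
contact_force: [0.1, 0.8, -1.4]
gripper_width: 0.241
grasp_force: 49.1
```

Call:
{"fn": "send_rows", "kwargs": {"slide": [[0,0,0],[0,0,0],[0,0,0],[0,0,0],[0,0,0],[0,0,0],[0,0,0],[0,0,0]], "roll": [-6,-13,-20,-27,-34,-41,-48,-50], "claw": [0,0,0,0,0,0,0,0]}}

```text
t: 57.13
eef_pos: [0.4175, 0.1686, 0.084]
tool_rot: [-0.0, 0.828, 0.561, -0.001]
contact_force: [0.1, 1.1, -1.1]
gripper_width: 0.241
grasp_force: 49.0
```

Call:
{"fn": "send_rows", "kwargs": {"slide": [[0,0,0],[0,0,0],[0,0,0],[0,0,0],[0,0,0],[0,0,0],[0,0,0],[0,0,0]], "roll": [-6,-13,-20,-27,-34,-41,-48,-50], "claw": [0,0,0,0,0,0,0,0]}}

```text
t: 57.8
eef_pos: [0.4175, 0.1686, 0.084]
tool_rot: [-0.001, 0.513, 0.858, -0.001]
contact_force: [0.5, -0.4, -0.2]
gripper_width: 0.239
grasp_force: 49.0
```

Call:
{"fn": "send_rows", "kwargs": {"slide": [[0,0,0],[0,0,0],[0,0,0],[0,0,0],[0,0,0],[0,0,0],[0,0,0],[0,0,0]], "roll": [-6,-13,-20,-27,-34,-41,-48,-50], "claw": [0,0,0,0,0,0,0,0]}}

```text
t: 58.47
eef_pos: [0.4175, 0.1687, 0.084]
tool_rot: [-0.001, 0.103, 0.995, 0.0]
contact_force: [-0.4, 0.3, -0.7]
gripper_width: 0.24
grasp_force: 49.0
```

```bash
python3 - <<'E'
from h import *
go(*wr(-189,97.5),.085,168.4)
E
```

```text
t 58.47 pos [0.4175 0.1687 0.084 ] yaw 168.2 -> slide [-25.6 105.8  -1. ] roll -0.2 q7 0.29 F [-0.4  0.3 -0.7] w 0.240 gf 49.0
```

Call:
{"fn": "send_rows", "kwargs": {"slide": [[-4,15,0],[-8,35,0],[-13,55,0],[-18,75,0],[-22,92,0],[-25,104,0],[-25.5,106,0],[-25.5,106,0]], "roll": [0,0,0,0,0,0,0,0], "claw": [0,0,0,0,0,0,0,0]}}

```text
t: 59.13
eef_pos: [0.4648, 0.2676, 0.0842]
tool_rot: [-0.001, 0.105, 0.994, -0.0]
contact_force: [0.0, -0.4, -0.3]
gripper_width: 0.242
grasp_force: 49.1
```

Call:
{"fn": "send_rows", "kwargs": {"slide": [[0,0,15],[0,0,30],[0,0,45],[0,0,60],[0,0,70],[0,0,73.5],[0,0,73.5],[0,0,73.5]], "roll": [0,0,0,0,0,0,0,0], "claw": [0,0,0,0,0,0,0,0]}}

```text
t: 59.8
eef_pos: [0.4654, 0.2674, 0.0116]
tool_rot: [-0.0, 0.106, 0.994, 0.0]
contact_force: [0.0, -0.1, -0.8]
gripper_width: 0.243
grasp_force: 49.1
```

Call:
{"fn": "send_rows", "kwargs": {"slide": [[0,0,0],[0,0,0],[0,0,0],[0,0,0],[0,0,0],[0,0,0],[0,0,0],[0,0,0]], "roll": [0,0,0,0,0,0,0,0], "claw": [0,0,0,0,0,0,0,0]}}

```text
t: 60.47
eef_pos: [0.4655, 0.2673, 0.0117]
tool_rot: [0.0, 0.106, 0.994, -0.0]
contact_force: [-0.4, 0.2, -0.7]
gripper_width: 0.24
grasp_force: 49.1
```

```bash
python3 - <<'E'
from h import *
go(*wr(-105,97.5),.0105,168.4)
E
```

```text
t 60.47 pos [0.4655 0.2673 0.0117] yaw 167.9 -> slide [-82.8   0.2   1.2] roll -0.5 q7 0.06 F [-0.4  0.2 -0.7] w 0.240 gf 49.1
```

Call:
{"fn": "send_rows", "kwargs": {"slide": [[-3,0,1],[-6,0,1],[-9,0,1],[-13,0,1],[-17,0,1],[-21,0,1],[-25,0,1],[-30,0,1]], "roll": [-0.5,-0.5,-0.5,-0.5,-0.5,-0.5,-0.5,-0.5], "claw": [0,0,0,0,0,0,0,0]}}

```text
t: 61.13
eef_pos: [0.4952, 0.261, 0.0107]
tool_rot: [-0.0, 0.101, 0.995, -0.0]
contact_force: [0.2, -0.4, -1.2]
gripper_width: 0.241
grasp_force: 49.1
```

Call:
{"fn": "send_rows", "kwargs": {"slide": [[-3,0,0],[-6,0,0],[-9,0,0],[-12,0,0],[-12,0,0],[-12,0,0],[-12,0,0],[-12,0,0]], "roll": [0,0,0,0,0,0,0,0], "claw": [0,0,0,0,0,0,0,0]}}

```text
t: 61.8
eef_pos: [0.5063, 0.2587, 0.0107]
tool_rot: [-0.0, 0.101, 0.995, -0.0]
contact_force: [-0.7, 0.2, -1.2]
gripper_width: 0.238
grasp_force: 49.1
```

```bash
python3 - <<'E'
from h import *
go(*wr(-105,97.5),.0105,168.4)
E
```

```text
t 61.80 pos [0.5063 0.2587 0.0107] yaw 168.4 -> slide [-41.   -0.4   0.2] roll -0.0 q7 0.14 F [-0.7  0.2 -1.2] w 0.238 gf 49.1
```

Call:
{"fn": "send_rows", "kwargs": {"slide": [[-5,0,0],[-10,0,0],[-15,0,0],[-20,0,0],[-25,0,0],[-30,0,0],[-34,0,0],[-37,0,0]], "roll": [0,0,0,0,0,0,0,0], "claw": [0,0,0,0,0,0,0,0]}}

```text
t: 62.47
eef_pos: [0.5435, 0.2509, 0.0107]
tool_rot: [0.0, 0.102, 0.995, 0.0]
contact_force: [0.3, -0.1, 0.6]
gripper_width: 0.239
grasp_force: 49.1
```

Call:
{"fn": "send_rows", "kwargs": {"slide": [[-1,0,0],[-2,0,0],[-3,0,0],[-4,0,0],[-4,0,0],[-4,0,0],[-4,0,0],[-4,0,0]], "roll": [0,0,0,0,0,0,0,0], "claw": [0,0,0,0,0,0,0,0]}}

```text
t: 63.13
eef_pos: [0.5467, 0.2504, 0.0107]
tool_rot: [0.0, 0.101, 0.995, -0.0]
contact_force: [0.2, 0.6, -1.3]
gripper_width: 0.242
grasp_force: 49.1
```

Call:
{"fn": "send_rows", "kwargs": {"slide": [[-0.5,0,0],[-1,0,0],[-1.5,0,0],[-2,0,0],[-2,0,0],[-2,0,0],[-2,0,0],[-2,0,0]], "roll": [0,0,0,0,0,0,0,0], "claw": [0,0,0,0,0,0,0,0]}}

```text
t: 63.8
eef_pos: [0.5487, 0.25, 0.0107]
tool_rot: [-0.0, 0.101, 0.995, -0.0]
contact_force: [0.1, 0.5, -0.2]
gripper_width: 0.242
grasp_force: 49.1
```

Call:
{"fn": "send_rows", "kwargs": {"slide": [[-0.5,0,0],[-1,0,0],[-1.5,0,0],[-2,0,0],[-2,0,0],[-2,0,0],[-2,0,0],[-2,0,0]], "roll": [0,0,0,0,0,0,0,0], "claw": [0,0,0,0,0,0,0,0]}}

```text
t: 64.47
eef_pos: [0.5507, 0.2496, 0.0107]
tool_rot: [0.0, 0.101, 0.995, -0.0]
contact_force: [0.3, -0.1, -0.6]
gripper_width: 0.238
grasp_force: 49.1
```

Call:
{"fn": "send_rows", "kwargs": {"slide": [[-0.5,0,0],[-1,0,0],[-1.5,0,0],[-2,0,0],[-2,0,0],[-2,0,0],[-2,0,0],[-2,0,0]], "roll": [0,0,0,0,0,0,0,0], "claw": [0,0,0,0,0,0,0,0]}}

```text
t: 65.13
eef_pos: [0.5515, 0.2494, 0.0106]
tool_rot: [-0.001, 0.101, 0.995, -0.0]
contact_force: [-5.5, -0.2, 2.1]
gripper_width: 0.242
grasp_force: 49.5
```

Call:
{"fn": "send_rows", "kwargs": {"slide": [[2,0,0],[2,0,0],[2,0,0],[2,0,0],[2,0,0],[2,0,0],[2,0,0],[2,0,0]], "roll": [0,0,0,0,0,0,0,0], "claw": [0.25,0.3,0.4,0.45,0.45,0.45,0.45,0.45]}}

```text
t: 65.8
eef_pos: [0.5508, 0.2495, 0.0107]
tool_rot: [0.0, 0.101, 0.995, 0.0]
contact_force: [0.7, 0.1, 0.8]
gripper_width: 0.452
grasp_force: 0.0
```

Call:
{"fn": "send_rows", "kwargs": {"slide": [[0,0,-10],[0,0,-30],[0,0,-50],[0,0,-75],[0,0,-100],[0,0,-135],[0,0,-170],[0,0,-190]], "roll": [0,0,0,0,0,0,0,0], "claw": [0.45,0.45,0.45,0.45,0.45,0.3,0,0]}}

```text
t: 66.47
eef_pos: [0.5513, 0.251, 0.2055]
tool_rot: [0.002, 0.101, 0.995, 0.001]
contact_force: [0.4, 0.1, -0.0]
gripper_width: 0.029
grasp_force: 0.0
```

```bash
python3 - <<'E'
from h import *
handles('wrist',z=.061)
m=bot.camera_model('top');im=bot.read_camera('top');g=im.max(2)
for c,a,r in blobs(g<55,60,300):
    if c[0]>350: print(c,a,[ray(m,c,z)[0,:2] for z in (.07,.085)])
print(ray(m,[[353.5,169],[353.5,236],[381,169],[381,236]],.04))
go(.508,-.346,.20,168)
E
```

```text
wrist [113. 240.] ctr [0.5994 0.0885] mm [31.  5.] az -57.7
wrist [454.  88.] ctr [0.5167 0.4417] mm [39. 39.] az 78.5
wrist [19. 68.] ctr [0.4216 0.0649] mm [37. 36.] az 78.5
[[ 0.6106 -0.3072  0.04  ]
 [ 0.3996 -0.3042  0.04  ]
 [ 0.6106 -0.394   0.04  ]
 [ 0.3996 -0.3902  0.04  ]]
t 66.57 pos [0.5523 0.2517 0.2058] yaw 168.4 -> slide [ -76.9 -594.4    5.8] roll 0.4 q7 0.39 F [0.6 0.  0.5] w -0.003 gf 0.0
```

Call:
{"fn": "send_rows", "kwargs": {"slide": [[-4,-30,0],[-9,-70,0],[-14,-110,0],[-19,-150,0],[-24,-190,0],[-29,-230,0],[-34,-270,0],[-39,-300,0]], "roll": [0,0,0,0,0,0,0,0], "claw": [0,0,0,0,0,0,0,0]}}

```text
t: 67.23
eef_pos: [0.5271, -0.0561, 0.2001]
tool_rot: [-0.001, 0.103, 0.995, -0.001]
contact_force: [-0.5, 0.2, -0.4]
gripper_width: -0.004
grasp_force: 0.0
```

Call:
{"fn": "send_rows", "kwargs": {"slide": [[-5,-40,0],[-10,-80,0],[-15,-120,0],[-20,-160,0],[-25,-200,0],[-30,-240,0],[-35,-275,0],[-38,-294,0]], "roll": [0,0,0,0,0,0,0,0], "claw": [0,0,0,0,0,0,0,0]}}

```text
t: 67.9
eef_pos: [0.5042, -0.3534, 0.1996]
tool_rot: [-0.001, 0.104, 0.995, -0.001]
contact_force: [0.7, -0.4, -1.0]
gripper_width: 0.001
grasp_force: 0.0
```

Call:
{"fn": "send_rows", "kwargs": {"slide": [[0,0,0],[0,0,0],[0,0,20],[0,0,45],[0,0,70],[0,0,90],[0,0,100],[0,0,100]], "roll": [0,0,0,0,0,0,0,0], "claw": [0,0,0,0,0,0,0,0]}}

```text
t: 68.57
eef_pos: [0.5052, -0.3456, 0.0987]
tool_rot: [-0.002, 0.1, 0.995, 0.001]
contact_force: [-0.2, -0.0, 0.7]
gripper_width: -0.001
grasp_force: 0.0
```

```bash
python3 - <<'E'
from h import *
go(.508,-.347,.06,168.4)
m=bot.camera_model('wrist');im=bot.read_camera('wrist');g=im.max(2)
k=cv2.morphologyEx((g<70).astype(np.uint8),cv2.MORPH_CLOSE,np.ones((5,5)))
for c,a,r in blobs(k,200,20000): print(c,a,np.round(r[1]),ray(m,c,.08)[0,:2])
cv2.imwrite('pics/cap.png',im[:,:,::-1])
mt=bot.camera_model('top');im=bot.read_camera('top').astype(int);g=im.max(2)
for c,a,r in blobs(g<75,20,300): print('top',c,a,np.round(r[1]),ray(mt,c,.061)[0,:2],st(ray(mt,c,.061)))
E
```

```text
t 68.57 pos [ 0.5052 -0.3456  0.0987] yaw 168.5 -> slide [-3.  -0.8 38.7] roll 0.1 q7 1.33 F [-0.2 -0.   0.7] w -0.001 gf 0.0
[487.4596 268.7078] 4998.0 [119.  56.] [ 0.573  -0.2032]
top [246.6919 232.0067] 99.0 [11. 11.] [0.4123 0.0298] [[-192.0948 -145.2698]]
top [112.8727 197.9385] 116.5 [12. 12.] [0.5174 0.4449] [[-172.6832  282.5038]]
top [487.0782 211.0947] 40.5 [63.  2.] [ 0.4772 -0.7124] [[  20.706  -859.3529]]
top [481.6704 213.044 ] 132.5 [69.  3.] [ 0.4712 -0.6956] [[  11.4097 -844.0361]]
top [441.2641 183.8182] 38.5 [28.  6.] [ 0.5617 -0.5734] [[  75.5184 -706.1397]]
top [125.3689 193.6181] 51.5 [45.  2.] [0.5308 0.4064] [[-151.7655  247.4693]]
top [ 21.516  181.5267] 250.0 [18. 38.] [0.5684 0.7304] [[-180.1198  572.3564]]
top [ 69.6025 181.6132] 187.0 [21. 38.] [0.5681 0.5806] [[-150.2246  425.6468]]
top [114.8333  51.0089] 56.0 [27. 10.] [0.9837 0.4484] [[283.4428 379.6892]]
```

Call:
{"fn": "send_rows", "kwargs": {"slide": [[-3,-1,8],[-3,-1,18],[-3,-1,28],[-3,-1,36],[-3,-1,42],[-3,-1,45],[-3,-1,45],[-3,-1,45]], "roll": [0,0,0,0,0,0,0,0], "claw": [0,0,0,0,0,0,0,0]}}

```text
t: 69.33
eef_pos: [0.5092, -0.3492, 0.0557]
tool_rot: [0.0, 0.101, 0.995, 0.0]
contact_force: [-0.8, 0.1, -0.2]
gripper_width: -0.004
grasp_force: 0.0
```

Call:
{"fn": "send_rows", "kwargs": {"slide": [[0,0,3],[0,0,6],[0,0,9],[0,0,12],[0,0,15],[0,0,17],[0,0,17],[0,0,17]], "roll": [0,0,0,0,0,0,0,0], "claw": [0,0,0,0,0,0,0,0]}}

```text
t: 70.0
eef_pos: [0.509, -0.3493, 0.0385]
tool_rot: [-0.0, 0.101, 0.995, 0.0]
contact_force: [0.2, 0.0, 0.4]
gripper_width: 0.0
grasp_force: 0.0
```

Call:
{"fn": "send_rows", "kwargs": {"slide": [[0,0,1],[0,0,2],[0,0,3],[0,0,4],[0,0,5],[0,0,6],[0,0,6],[0,0,6]], "roll": [0,0,0,0,0,0,0,0], "claw": [0,0,0,0,0,0,0,0]}}

```text
t: 70.67
eef_pos: [0.5091, -0.3493, 0.0325]
tool_rot: [0.0, 0.101, 0.995, 0.0]
contact_force: [1.0, 0.7, 1.6]
gripper_width: -0.0
grasp_force: 0.7
```

Call:
{"fn": "send_rows", "kwargs": {"slide": [[0,0,1],[0,0,2],[0,0,3],[0,0,4],[0,0,5],[0,0,6],[0,0,6],[0,0,6]], "roll": [0,0,0,0,0,0,0,0], "claw": [0,0,0,0,0,0,0,0]}}

```text
t: 71.33
eef_pos: [0.5095, -0.3495, 0.0317]
tool_rot: [-0.0, 0.101, 0.995, -0.002]
contact_force: [-15.9, 2.9, 42.6]
gripper_width: 0.0
grasp_force: 21.2
```

Call:
{"fn": "send_rows", "kwargs": {"slide": [[0,0,1],[0,0,2],[0,0,3],[0,0,4],[0,0,5],[0,0,5],[0,0,5],[0,0,5]], "roll": [0,0,0,0,0,0,0,0], "claw": [0,0,0,0,0,0,0,0]}}

```text
t: 72.0
eef_pos: [0.5098, -0.3497, 0.0313]
tool_rot: [-0.001, 0.101, 0.995, -0.003]
contact_force: [-30.2, 7.8, 79.2]
gripper_width: 0.002
grasp_force: 39.0
```

Call:
{"fn": "send_rows", "kwargs": {"slide": [[0,0,-15],[0,0,-40],[0,0,-70],[-16,3,-70],[-35,6,-70],[-50,9,-70],[-64,12,-70],[-64,12,-70]], "roll": [0,0,0,0,0,0,0,0], "claw": [0,0,0,0,0,0,0,0]}}

```text
t: 72.67
eef_pos: [0.5768, -0.3495, 0.0916]
tool_rot: [0.001, 0.101, 0.995, 0.001]
contact_force: [0.4, 0.4, 0.4]
gripper_width: 0.003
grasp_force: 0.0
```

Call:
{"fn": "send_rows", "kwargs": {"slide": [[0,0,0],[0,0,10],[0,0,20],[0,0,28],[0,0,35],[0,0,40],[0,0,43],[0,0,46]], "roll": [0,0,0,0,0,0,0,0], "claw": [0,0,0,0,0,0,0,0]}}

```text
t: 73.33
eef_pos: [0.5735, -0.3506, 0.0455]
tool_rot: [-0.001, 0.101, 0.995, -0.0]
contact_force: [-3.0, -0.1, 4.1]
gripper_width: 0.005
grasp_force: 2.0
```

Call:
{"fn": "send_rows", "kwargs": {"slide": [[0,0,2],[0,0,4],[0,0,6],[0,0,8],[0,0,10],[0,0,12],[0,0,14],[0,0,15]], "roll": [0,0,0,0,0,0,0,0], "claw": [0,0,0,0,0,0,0,0]}}

```text
t: 74.0
eef_pos: [0.5744, -0.3507, 0.032]
tool_rot: [-0.0, 0.101, 0.995, -0.0]
contact_force: [-9.5, 1.5, 20.3]
gripper_width: -0.0
grasp_force: 10.2
```

Call:
{"fn": "send_rows", "kwargs": {"slide": [[0,0,-20],[0,0,-40],[0,0,-60],[30,-6,-60],[60,-12,-60],[90,-18,-60],[115,-22,-60],[127,-24,-60]], "roll": [0,0,0,0,0,0,0,0], "claw": [0,0,0,0,0,0,0,0]}}

```text
t: 74.67
eef_pos: [0.442, -0.3487, 0.0899]
tool_rot: [-0.001, 0.102, 0.995, -0.0]
contact_force: [-0.2, 0.1, -0.5]
gripper_width: 0.0
grasp_force: 0.0
```

Call:
{"fn": "send_rows", "kwargs": {"slide": [[0,0,0],[0,0,10],[0,0,20],[0,0,28],[0,0,35],[0,0,40],[0,0,43],[0,0,45]], "roll": [0,0,0,0,0,0,0,0], "claw": [0,0,0,0,0,0,0,0]}}

```text
t: 75.33
eef_pos: [0.4453, -0.3477, 0.0453]
tool_rot: [-0.0, 0.101, 0.995, 0.0]
contact_force: [-1.5, 2.3, 4.1]
gripper_width: 0.003
grasp_force: 1.9
```

Call:
{"fn": "send_rows", "kwargs": {"slide": [[0,0,2],[0,0,4],[0,0,6],[0,0,8],[0,0,10],[0,0,12],[0,0,14],[0,0,15]], "roll": [0,0,0,0,0,0,0,0], "claw": [0,0,0,0,0,0,0,0]}}

```text
t: 76.0
eef_pos: [0.4456, -0.3483, 0.0319]
tool_rot: [0.0, 0.101, 0.995, -0.0]
contact_force: [-6.8, 5.1, 25.7]
gripper_width: -0.003
grasp_force: 12.7
```

Call:
{"fn": "send_rows", "kwargs": {"slide": [[0,0,-30],[0,0,-70],[0,0,-110],[0,0,-150],[0,-40,-150],[0,-80,-150],[0,-120,-150],[0,-160,-150]], "roll": [0,0,0,0,0,0,0,0], "claw": [0,0,0,0,0,0,0,0]}}

```text
t: 76.67
eef_pos: [0.4111, -0.5084, 0.1806]
tool_rot: [-0.0, 0.102, 0.995, -0.001]
contact_force: [0.8, -0.7, -0.5]
gripper_width: -0.0
grasp_force: 0.0
```

Call:
{"fn": "send_rows", "kwargs": {"slide": [[0,-30,0],[0,-60,0],[0,-90,0],[0,-90,0],[0,-90,0],[0,-90,0],[0,-90,0],[0,-90,0]], "roll": [0,0,0,0,0,0,0,0], "claw": [0,0,0,0,0,0,0,0]}}

```text
t: 77.33
eef_pos: [0.3953, -0.5922, 0.181]
tool_rot: [0.0, 0.1, 0.995, -0.0]
contact_force: [-0.3, 0.1, 0.7]
gripper_width: 0.003
grasp_force: 0.0
```

```bash
python3 - <<'E'
from h import *
t=bot.camera_model('top');im=bot.read_camera('top');g=im.max(2)
for th in (60,80):
  k=cv2.morphologyEx((g<th).astype(np.uint8),cv2.MORPH_CLOSE,np.ones((3,3)))
  for c,a,r in blobs(k,30,3000):
    w=ray(t,c,.061)[0]
    if .35<w[0]<.75 and -.42<w[1]<.3: print(th,c.round(1),a,np.round(r[1],1),'w.061',w[:2],'st',st(w))
# caps in scene: dark blobs
s=bot.camera_model('scene');si=bot.read_camera('scene');old=cv2.imread('pics/scene0.png')
gs=si.max(2)
P=[[.5735,-.348],[.5085,-.348],[.4435,-.348]]
for z in (.07,.084): print('scene cap proj z',z,proj(s,[[*p,z] for p in P]).round(1).tolist())
for c,a,r in blobs(gs<60,25,900):
    w=ray(s,c,.06)[0]
    if .35<w[0]<.7 and -.45<w[1]<.35: print('scene',c.round(1),a,np.round(r[1],1),w[:2])
g0=cv2.resize(old,(512,384),interpolation=cv2.INTER_AREA).max(2)
for c,a,r in blobs(g0<60,25,900):
    w=ray(s,c,.06)[0]
    if .35<w[0]<.7 and -.45<w[1]<-.3: print('scene at start',c.round(1),a,np.round(r[1],1),w[:2])
E
```

```text
60 [369.  222.4] 110.5 [12. 12.] w.061 [ 0.442  -0.3474] st [ -87.1812 -508.875 ]
60 [368.7 201.7] 107.5 [11. 13.] w.061 [ 0.5059 -0.3477] st [ -24.4775 -496.2236]
60 [237.9 200.3] 70.0 [ 8.1 15.4] w.061 [0.5103 0.0573] st [-101.6464  -98.6691]
60 [217.4 196.7] 83.0 [ 8.2 15.5] w.061 [0.5215 0.1207] st [-103.4343  -34.2789]
60 [197.1 192.6] 89.0 [16.  9.] w.061 [0.534  0.1837] st [-103.8263   29.934 ]
60 [176.8 188.5] 97.0 [10.4 15.5] w.061 [0.5469 0.247 ] st [-103.9549   94.5213]
60 [368.4 180.9] 109.0 [11.6 12.8] w.061 [ 0.5705 -0.3478] st [  38.8466 -483.3935]
60 [353.6 197.2] 44.5 [59.  2.] w.061 [ 0.52  -0.301] st [ -20.1174 -447.7205]
60 [292.5 165.8] 951.5 [37.6 38.3] w.061 [ 0.6178 -0.1125] st [  37.8556 -243.3747]
80 [246.6 231.9] 109.0 [12. 11.] w.061 [0.4125 0.0301] st [-191.9707 -145.001 ]
80 [368.8 222.5] 148.5 [14. 14.] w.061 [ 0.4418 -0.3468] st [ -87.5039 -508.2942]
80 [368.6 201.9] 142.5 [13. 14.] w.061 [ 0.5055 -0.3474] st [ -24.9318 -496.0537]
80 [368.3 181.1] 142.0 [13. 14.] w.061 [ 0.57   -0.3474] st [  38.2456 -483.1387]
80 [354.  202.4] 122.5 [62.6 10.7] w.061 
[... 253 characters left out ...]
288.6], [145.6, 271.7]]
scene cap proj z 0.084 [[172.2, 304.2], [157.8, 286.0], [144.3, 269.0]]
scene [182.4 326.5] 111.0 [ 4.6 31.7] [ 0.6251 -0.3584]
scene [173.7 311.7] 235.5 [17.7 17. ] [ 0.5802 -0.3531]
scene [159.7 293.4] 216.5 [17. 16.] [ 0.5155 -0.3527]
scene [146.8 276.9] 202.0 [15.7 15.7] [ 0.4525 -0.3524]
scene [272.4 207.2] 34.5 [5.8 7.6] [0.5052 0.0525]
scene [247.4 204.6] 84.5 [10. 11.] [0.4462 0.0033]
scene [290.1 198.9] 33.5 [6. 7.] [0.5183 0.1153]
scene [306.7 191. ] 32.0 [5.8 7.6] [0.5306 0.1767]
scene [323.3 183.1] 31.0 [5.6 8.2] [0.5435 0.2407]
scene at start [182.3 326.5] 102.0 [ 4.2 30.8] [ 0.6251 -0.3585]
scene at start [160.1 293.6] 767.0 [64.2 18. ] [ 0.5166 -0.3521]
```

```bash
python3 -c "
from station import bot
print(bot.hand_in())"
```

```text
the job is handed in; nothing more can be done
None
```

I handed the job in with the canister standing on the pad, all four lock pins home in the eyelets and all three caps pressed to their stops, confirmed by the final camera positions and contact forces; the hand-in gave no verdict.

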